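# Count three beads out of the dispenser

## Robot

A 6-joint arm with a two-finger parallel gripper is mounted at the origin on a cart in front of the work surface, level with it; the furniture and walls round the work are solid. World frame = base frame: x ahead of the robot, y to its left, z up, the work surface at z = 0. Lengths are in m, angles in degrees, forces in N, time in s.
With the tool pointing down it reaches from about 0.35 to 0.875 m from the base axis. Payload 4.2 kg.
Tool frame: the origin (TCP) lies midway between the tips of the shut fingers; the grasp point (between the pads) lies 19 mm behind it (r.pinch_z is the distance from the TCP to the grasp point, in m); z points along the fingers, y is the line along which they close (so a half turn about z gives the same grasp; the last joint's range is limited). The gripper opens to 87 mm and grips with 3 to 60 N. Pads are 19 mm wide; open, the fingers measure 117 mm over their backs; the gripper's body (75 mm by 190 mm) begins 51 mm behind the grasp point.
Start: joints at [14.817, 22.042, 0.453, 0, -68.411, -14.817], TCP at [0.625, 0, 0.223] pointing down, gripper open.
Joint ranges: [-179.83, 179.83], [-69.29, 118.12], [-61.27, 80.66], [-181.25, 117.63], [-171.15, -9.14], [-177.46, 177.46]. Speed limits (degrees/s): [159.86, 159.86, 180, 180, 180, 180].

## Interface

Orientations are given as a 3x3 rotation matrix whose columns are the frame's x, y, z axes.
In Python, from station import r, imaging, models gives the robot as it stands. The module is installed in compiled form; this text tells all that it offers.
- The arm moves only by the tool apply_moves, never from a script. Its argument "moves" is a list of rows, each a list of 2 entries, a list of its own where there are three numbers: the shift along the tool's x, y, z in m, then the turn about the tool's z in degrees. A call has 1 to 5 rows; each row shifts and turns the commanded pose from where the row before left it, along the tool's axes as they then stand; what a row does not reach is not made up. A row lasts 1/12 s, in which the tool goes at most 41.7 mm and 7.16 degrees, less where a joint would pass 70% of its speed; a pose out of reach is approached as far as the arm can. A call is refused whole if a number of a shift passes 0.0417 or a number of a turn 7.16, either way. A call with a gripper value outside its range is refused whole. "hand" is the finger opening in m, from 0 to 0.087, set as the call begins (left out, the last holds). The fingers move at their own pace and stop on an object; the grip force is fixed at half the most. Time passes only in rows, so rows that do not move let the fingers close. It gives the time, the measured TCP pose, the force, the opening and the grip force at its end, in the units of the state.
- r.sense(): the state, without advancing time (a new reading comes with each control period).
- imaging.capture(name): name is "scene" or "side" or "wrist"; returns a dict with "frame" (420x560x3 uint8, blue, green, red), "intrinsics" (3x3 intrinsics, pixels), "eye" and "orientation" of the camera in the world. Camera axes: x right, y down, z forward; pixel columns grow to the right and rows downward; lengths in m; the calibration is good to about 2 mm. The wrist camera is an equidistant fisheye: a pixel r from the principal point sees the ray r / f radians off the axis. A picture is of the moment at which its call begins. There is no depth.
- r.finish_job(): hands the job in; it is judged then, once.
Trained networks look in a picture, given as the dict that the camera call returned (one of the last four; its "shot" number tells which), for a name from the list of things; names that differ only in an ending like _2 or _b are one class to them, and where a whole thing is asked for, a point or a joint stands for the part that bears it (a point fixed in the world has none). Each returns a list of dicts, best first, with "confidence" (0 to 1); they miss things now and then, are a little off and sometimes report something else, mostly with a low value. They report only what shows in the picture. A call takes as long as a camera call. They do not tell look-alikes from the thing itself.
- models.cut_out(picture, target): "region" (420x560 bool, what is visible of it) and "extent" ([left, top, width, height] as shares, 0 to 1, of the picture: columns of its width, rows of its height, round what is visible of it).
- models.place_of(picture, target): "at" ([column, row] as shares, 0 to 1, of the picture: columns of its width, rows of its height: a listed point, or the origin of a listed thing).
The state is a dict: "time_s": time; "joints": joint angles; "joint_velocities": joint speeds; "effort": joint torques, N m; "tcp_pos": TCP position; "ee_rot": TCP orientation; "wrist_force": force on the tool from outside, world axes, zero at the start; "moment": the same for the moment, N m; "gripper_width": opening from 0.0 (shut) to 1.0 (fully open); "gripper_force": force on a finger pad.
Only numpy, scipy, OpenCV 4.12 (cv2) and the standard library are available. Lean on these libraries where they do the work, as an engineer would, in place of code of your own. Each camera call takes 0.05 s, during which the arm holds its last target. There are 200 camera calls.

## Task

Count one portion of three beads out of the dispenser: take the wooden stick, stir the beads in the clear tray with it until a bead has dropped into each of the slide's three pockets, and stand the stick back in its holder. Then draw the sprung slide out by its knob until its front edge is level with the red marks on the rails, so that the three beads drop into the bowl, and finish holding the slide there without letting go. Touch the beads only with the stick, keep the other three in the tray, and leave the paint bottles and the mug where they are.

Things in the scene. Friction and masses are not known exactly. Their poses are not given: they have to be found in the camera images.
- dispenser: plywood bead dispenser, fixed to the table, base 258 x 146 x 14 mm. Origin on the table, 7.5 mm behind the point under the centre of its clear-walled bead tray; z up, -x is the way the slide pulls out (towards the robot, within 20 degrees), -y to the robot's right. Two guide rails flank the slide at y = +-57.5 mm, 9 mm thick, top at 97 mm, from x = -158 to +109 mm
- tray_floor (a point): centre of the tray floor, 92 mm above the table, axes as the dispenser's. The tray is open on top, 75 mm wide inside, straight front wall 37.5 mm in front of this point, round back (radius 37.5 mm about a point 6 mm behind this one), clear walls, rim 122 mm above the table (posts 124). Its floor is the flat top of the wooden slide.
- slide (a joint): how far the slide is drawn out, m: 0 at rest (a spring holds it shut), 0.045 when its white-lined front edge is level with the red marks and the pockets lie over the bowl, 0.057 at the stop. The spring pulls back with 5 N at rest and 8 N at the mark; let go, the slide snaps shut
- mark (a point): point midway between the two red marks, one across the top of each guide rail, 150 mm in front of the dispenser's origin, 97 mm above the table; axes as the dispenser's. The slide's front edge is 105 mm in front of the dispenser's origin at rest and lies at this point when drawn out 45 mm
- slide_knob (a point): middle of the upright dark wooden knob on the slide's front end, a round post 18 mm across from 92 mm (slide top) to 132 mm height; this point is at 114 mm. Moves with the slide; axes as the dispenser's. At rest its back is 26 mm in front of the tray's front wall; the rails are 53 mm to each side and 5 mm higher than the slide
- stick: wooden stirring stick, 120 mm long: the lower 46 mm round, 12 mm thick, above that a square handle 16 x 16 mm with a blue band near the top. Origin at the centre of the lower end, z along the stick to its upper end, x and y square to the handle's faces. It stands in the holder at the start, the handle 14 mm clear of the holder's mouth. Pushed hard it can swivel between the fingers
- stick_tip (a point): centre of the lower end of the stick
- stick_holder (a point): centre of the mouth of the stick holder, a wooden block on the dispenser's right side with an upright round hole 17 mm wide, slightly chamfered, 32 mm deep; the mouth is 51 mm above the table. The stick's lower end stands on the hole's bottom, 19 mm above the table
- bowl: small blue bowl on the dispenser's base under the place where the pockets empty, 106 mm across, 44 mm tall; origin at the centre of its underside. It need not be handled
- bead_0: red wooden bead, a ball of 20 mm; origin at its centre
- bead_1: yellow wooden bead, a ball of 20 mm; origin at its centre
- bead_2: blue wooden bead, a ball of 20 mm; origin at its centre
- bead_3: cream wooden bead, a ball of 20 mm; origin at its centre
- bead_4: green wooden bead, a ball of 20 mm; origin at its centre
- bead_5: brown wooden bead, a ball of 20 mm; origin at its centre
- pocket_0 (a point): right bead pocket as the robot sees it: a square opening 22 x 22 mm through the 20.5 mm thick slide, one of a row along the tray's front wall (25 mm apart, centres 25.5 mm in front of the tray's centre while the slide is shut); this point is on its axis at 81.5 mm height, where the centre of a dropped-in bead lies; the bead is then just below the tray floor. Beads do not roll in by themselves
- pocket_1 (a point): middle bead pocket as the robot sees it: a square opening 22 x 22 mm through the 20.5 mm thick slide, one of a row along the tray's front wall (25 mm apart, centres 25.5 mm in front of the tray's centre while the slide is shut); this point is on its axis at 81.5 mm height, where the centre of a dropped-in bead lies; the bead is then just below the tray floor. Beads do not roll in by themselves
- pocket_2 (a point): left bead pocket as the robot sees it: a square opening 22 x 22 mm through the 20.5 mm thick slide, one of a row along the tray's front wall (25 mm apart, centres 25.5 mm in front of the tray's centre while the slide is shut); this point is on its axis at 81.5 mm height, where the centre of a dropped-in bead lies; the bead is then just below the tray floor. Beads do not roll in by themselves
- paint_white: white paint bottle, 43 mm across, 109 mm tall, bystander; origin at the centre of its underside
- paint_red: red paint bottle, 43 mm across, 114 mm tall, bystander; origin at the centre of its underside
- paint_mug: black decorated mug, 82 mm across, 88 mm tall, bystander; origin at the centre of its underside
Mind the look-alikes: they are no part of the job. Several things have the shape of the stick; the one meant has the colours described above.

How it is judged:
By the outcome, as a careful person would: the job done as asked, in the order asked, and still so for the second after the job is handed in, while the arm keeps its last pose, push and grip.
It also fails if it takes over 58 s, if anything falls off the work surface, if the arm or the gripper's body presses on something with over 40 N, if the wrist force passes 120 N, or if a joint passes its speed limit or range.

## Working session

There is one attempt and no reset: what is moved stays moved. The work goes in short steps, Python scripts to look and compute and a tool call to move; the robot and the scene stay as the last step left them, time stands still between calls to the robot, and variables do not carry over. Pictures are saved under pics/ and viewed, at most 10 in all, crops included, and the job is handed in when it is done.

Besides the shell and the picture viewer there is one more tool, called after ">>>" by a JSON object that holds its "method" and its "body", one argument or row to a line. apply_moves: Moves the arm, as the interface text tells. Its arguments: {"type":"object","properties":{"moves":{"type":"array"},"hand":{"type":"number"}},"required":["moves"]}

```bash
mkdir -p pics; cat > h.py <<'E'
import numpy as np, cv2
from station import r, imaging, models
def ray(p,px):
    K=p["intrinsics"]; R=np.array(p["orientation"]); x=(px[0]-K[0][2])/K[0][0]; y=(px[1]-K[1][2])/K[1][1]
    return np.array(p["eye"]), R@(np.array([x,y,1])/np.sqrt(x*x+y*y+1))
def rayw(p,px):
    K=p["intrinsics"]; R=np.array(p["orientation"]); x=(px[0]-K[0][2])/K[0][0]; y=(px[1]-K[1][2])/K[1][1]
    t=np.hypot(x,y); s=np.sin(t)/t if t>1e-9 else 1
    return np.array(p["eye"]), R@np.array([x*s,y*s,np.cos(t)])
def onz(p,px,z,w=False):
    e,d=(rayw if w else ray)(p,px); return e+d*(z-e[2])/d[2]
def proj(p,X):
    R=np.array(p["orientation"]);K=np.array(p["intrinsics"]); c=R.T@(np.array(X)-p["eye"]); q=K@c; return q[:2]/q[2]
def tri(rs):
    A=np.zeros((3,3));b=np.zeros(3)
    for e,d in rs:
        M=np.eye(3)-np.outer(d,d);A+=M;b+=M@e
    return np.linalg.solve(A,b)
def px(a): return np.array([a[0]*560,a[1]*420])
E
cat > a.py <<'E'
from h import *
np.set_printoptions(precision=4,suppress=True)
P={n:imaging.capture(n) for n in("scene","side","wrist")}
cv2.imwrite("pics/a.png",cv2.resize(P["scene"]["frame"],(800,600),interpolation=cv2.INTER_CUBIC))
cv2.imwrite("pics/b.png",cv2.resize(P["side"]["frame"],(800,600),interpolation=cv2.INTER_CUBIC))
cv2.imwrite("pics/c.png",cv2.resize(P["wrist"]["frame"],(800,600),interpolation=cv2.INTER_CUBIC))
for n in P: print(n,P[n]["eye"],np.array(P[n]["orientation"])[:,2],P[n]["intrinsics"][0])
Z=dict(tray_floor=.092,mark=.097,slide_knob=.114,stick_tip=.019,stick_holder=.051,bead_0=.102,bead_1=.102,bead_2=.102,bead_3=.102,bead_4=.102,bead_5=.102,pocket_0=.0815,pocket_1=.0815,pocket_2=.0815,dispenser=0,bowl=.014,stick=.019,paint_white=0,paint_red=0,paint_mug=0)
for t,z in Z.items():
    rs=[]
    for n in P:
        for i,d in enumerate(models.place_of(P[n],t)[:3]):
            q=px(d["at"]); w=n=="wrist"
            if i==0 and d["confidence"]>.4: rs.append((rayw if w else ray)(P[n],q))
            print(t,n,round(d["confidence"],2),q.round(1),onz(P[n],q,z,w)[:2])
    if len(rs)>1: print("   TRI",tri(rs))
E
python3 a.py
```

```text
scene [ 0.1853 -0.6501  0.8482] [ 0.3237  0.5965 -0.7344] [425.624    0.     282.5024]
side [ 0.4019 -1.0488  0.5971] [ 0.0874  0.8899 -0.4478] [510.6999   0.     278.8523]
wrist [ 0.625  -0.0752  0.383 ] [-0.0014  0.2755 -0.9613] [325.1923   0.     279.8742]
tray_floor scene 0.7 [289.  205.4] [ 0.547  -0.0179]
tray_floor side 0.85 [298.4 207.7] [ 0.545  -0.0376]
tray_floor side 0.68 [338.9 238.1] [ 0.6091 -0.1775]
tray_floor wrist 0.85 [359.3 183. ] [ 0.5507 -0.0181]
tray_floor wrist 0.65 [372.7 179.3] [ 0.5378 -0.0218]
   TRI [ 0.5488 -0.0151  0.0835]
mark scene 0.65 [247.6 239.1] [ 0.4095 -0.068 ]
mark scene 0.58 [286.9 212.7] [ 0.528  -0.0407]
mark side 0.67 [238.7 211.7] [ 0.4118 -0.0604]
mark side 0.2 [296.9 207.9] [ 0.5401 -0.0485]
mark wrist 0.23 [284.3  92.7] [ 0.6207 -0.0988]
   TRI [ 0.4101 -0.0701  0.101 ]
slide_knob scene 0.81 [267.1 216. ] [ 0.4748 -0.0408]
slide_knob side 0.61 [271.7 201.3] [ 0.4842 -0.0475]
slide_knob wrist 0.62 [444.2 158.3] [ 0.4757 -0.047 ]
   TRI [ 0.4784 -0.0454  0.1151]
stick_tip scene 0.75 [354.  263.2] [ 0.6217 -0.2006]
stick_tip scene 0.47 [3
[... 5661 characters left out ...]
tick wrist 0.61 [273.5  28. ] [ 0.6314 -0.1803]
   TRI [ 0.6196 -0.1372  0.014 ]
paint_white scene 0.63 [213.  197.1] [0.4207 0.1936]
paint_white scene 0.59 [290.3 199.8] [0.6049 0.0761]
paint_white side 0.61 [234.9 203.7] [0.4046 0.1789]
paint_white side 0.45 [269.7 238.6] [ 0.4836 -0.0121]
paint_white wrist 0.42 [284.4  95. ] [ 0.6191 -0.104 ]
   TRI [ 0.465  -0.0493  0.1521]
paint_red scene 0.88 [187.7 190.9] [0.3673 0.2531]
paint_red side 0.74 [219.5 190.4] [0.3626 0.2665]
   TRI [0.3639 0.239  0.0128]
paint_mug scene 0.86 [363.2 317.5] [ 0.5628 -0.3212]
paint_mug scene 0.52 [183.6 189.7] [0.3588 0.2636]
paint_mug side 0.66 [324.3 320. ] [ 0.5617 -0.3153]
   TRI [ 0.5598 -0.3239  0.0069]
```

View pics/a.png

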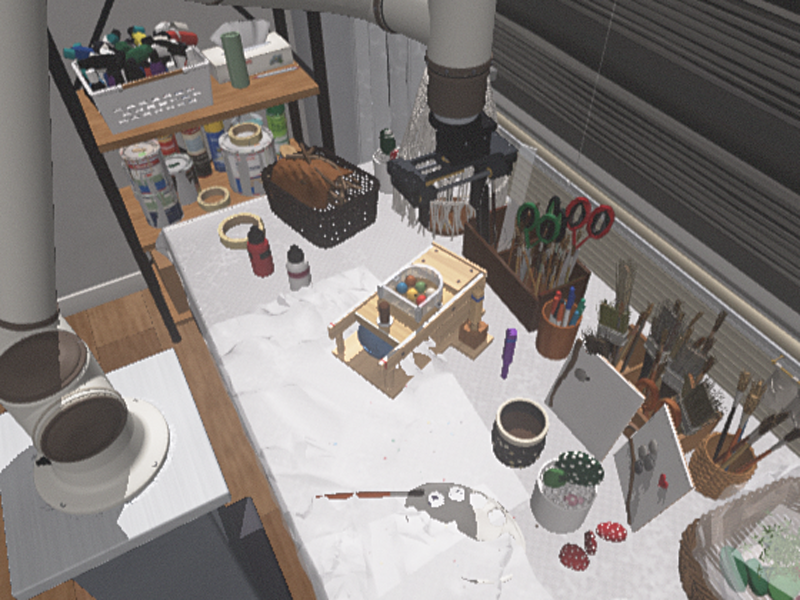

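View pics/c.png

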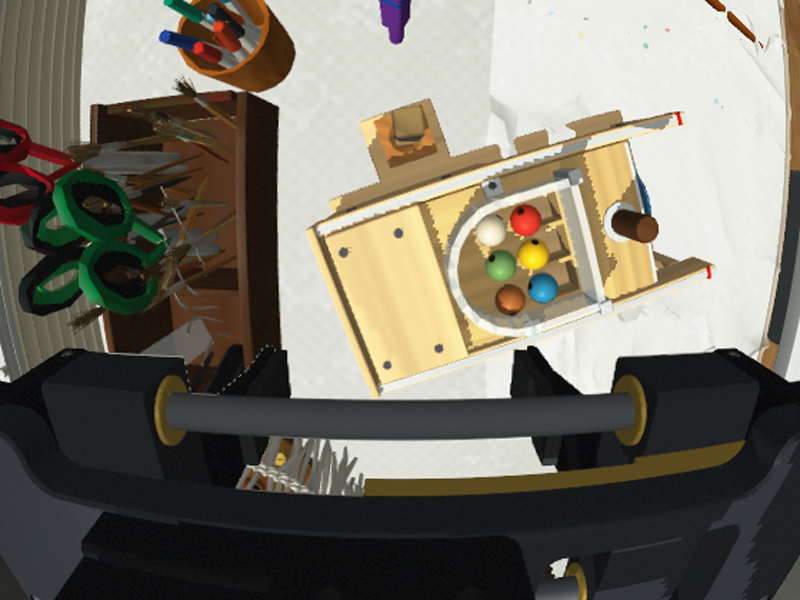

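Views: the dispenser is yawed about 17°. The stick with the blue band stands in the holder (wrist picture 410,125). Red, yellow and blue beads sit right behind the right, middle and left pockets, with cream, green and brown behind them. The purple stick is a look-alike. Next I fit the dispenser pose.

```bash
cat > b.py <<'E'
from h import *
from scipy.optimize import least_squares
np.set_printoptions(precision=4,suppress=True)
s=r.sense(); print(s["tcp_pos"],np.array(s["ee_rot"]),s["time_s"],r.pinch_z)
P={n:imaging.capture(n) for n in("scene","side","wrist")}
obs=[]
L={"tray_floor":(-.0075,0,.092),"mark":(-.15,0,.097),"dispenser":(0,0,0)}
for n in P:
    for t,X in L.items():
        d=models.place_of(P[n],t)
        if d and d[0]["confidence"]>.5: obs.append((t,n,px(d[0]["at"]),np.array(X)))
    for d in models.place_of(P[n],"pocket_1"):
        if d["confidence"]>.5: obs.append(("pk",n,px(d["at"]),None))
    hsv=cv2.cvtColor(P[n]["frame"],cv2.COLOR_BGR2HSV)
    m=(((hsv[...,0]<6)|(hsv[...,0]>174))&(hsv[...,1]>190)&(hsv[...,2]>120)).astype(np.uint8)
    k,_,st,c=cv2.connectedComponentsWithStats(m)
    for i in range(1,k):
        X=onz(P[n],c[i],.097,n=="wrist")
        if min(np.hypot(*(X[:2]-[.398,-.006])),np.hypot(*(X[:2]-[.43,-.12])))<.03: print("red",n,c[i],st[i][4],X); obs.append(("rm",n,c[i],None))
def W(p,X): c,s_=np.cos(p[2]),np.sin(p[2]); return np.array([p[0]+c*X[0]-s_*X[1],p[1]+s_*X[0]+c*X[1],X[2]])
C={"pk":[np.array([-.033,y,.0815]) for y in(-.025,0,.025)],"rm":[np.array([-.15,y,.097]) for y in(-.0575,.0575)]}
def res(p,full=False):
    o=[]
    for t,n,q,X in obs:
        es=[]
        for x in (C[t] if X is None else [X]):
            w=W(p,x); h=onz(P[n],q,w[2],n=="wrist"); es.append(h[:2]-w[:2])
        o.append(min(es,key=np.linalg.norm))
    return o if full else np.concatenate(o)
f=least_squares(res,[.558,-.02,np.radians(17)],loss="soft_l1",f_scale=.003)
print("pose",f.x,np.degrees(f.x[2]))
for o,e in zip(obs,res(f.x,True)): print(o[0],o[1],e*1000)
p=f.x; np.save("pose.npy",p)
def inv(X): c,s_=np.cos(p[2]),np.sin(p[2]); d=np.array(X[:2])-p[:2]; return np.array([c*d[0]+s_*d[1],-s_*d[0]+c*d[1]])
print("knob",W(p,(-.084,0,.114)))
for n in P:
  for d in models.place_of(P[n],"bead_0"):
    q=px(d["at"]); X=onz(P[n],q,.102,n=="wrist"); print(n,round(d["confidence"],2),"bgr",P[n]["frame"][int(q[1]),int(q[0])],inv(X)*1000)
# stick top square
im=P["wrist"]["frame"][50:135,240:325]; cv2.imwrite("pics/d.png",cv2.resize(im,(595,595),interpolation=cv2.INTER_CUBIC))
for z in(.139,): print("top",onz(P["wrist"],(287.5,87),z,True),inv(onz(P["wrist"],(287.5,87),z,True)))
print("box edge",onz(P["wrist"],(193,110),.05,True))
E
python3 b.py
```

```text
[0.625  0.     0.2226] [[ 0. -1. -0.]
 [-1. -0.  0.]
 [-0.  0. -1.]] 3.15 0.0187
red wrist [475.3125  82.5   ] 16 [ 0.4334 -0.1234  0.097 ]
red wrist [496. 190.] 13 [ 0.3959 -0.0153  0.097 ]
pose [ 0.5578 -0.0203  0.3171] 18.1688476324469
tray_floor scene [-8.7068 -1.057 ]
mark scene [-2.123   0.7355]
dispenser scene [ 3.0945 -3.4191]
pk scene [ 8.2274 12.003 ]
pk scene [-7.8147 -0.4555]
pk scene [-0.6107 -0.2933]
tray_floor side [-5.3942 -4.3806]
mark side [-0.3142  1.104 ]
dispenser side [ -1.3056 -18.6787]
pk side [ 2.6089 13.4334]
pk side [8.017  8.2912]
pk side [4.0076 6.7414]
tray_floor wrist [1.714 0.191]
dispenser wrist [0.6875 2.9014]
pk wrist [ 1.1617 -3.3277]
pk wrist [-1.2053  1.3574]
pk wrist [-1.2317 -1.6473]
rm wrist [ 0.2237 -1.7196]
rm wrist [-1.3877 -2.8548]
knob [ 0.478  -0.0465  0.114 ]
scene 0.71 bgr [ 96 155 188] [-18.7667  -1.9893]
scene 0.63 bgr [102  92  82] [-29.3974  18.2307]
scene 0.58 bgr [110 191 230] [-17.7434   2.7982]
scene 0.56 bgr [127 127 147] [-17.8723 -32.3117]
scene 0.47 bgr [ 88 117 175] [ 6.4187 29.4466]
scene 0.37 bgr [148 162 176] [  2.6804 -20.631 ]
side 0.61 bgr [ 48  72 109] [ 8.041  24.6822]
side 0.51 bgr [83 92 91] [-23.9511   4.0294]
side 0.45 bgr [ 95 116 104] [-2.4022 -0.9696]
side 0.39 bgr [105 110 137] [-19.3447 -13.6247]
wrist 0.91 bgr [ 44 232 253] [-18.0415   2.3354]
wrist 0.84 bgr [203 162  59] [-17.0326  25.6631]
wrist 0.69 bgr [204 234 241] [  4.7195 -23.0145]
wrist 0.69 bgr [ 54 109 189] [ 4.7503 25.2001]
wrist 0.66 bgr [103 184 135] [7.8765 2.6177]
wrist 0.42 bgr [ 91 133 161] [-29.2086  -5.1394]
top [ 0.6196 -0.0997  0.139 ] [ 0.034  -0.0948]
box edge [ 0.7152 -0.0873  0.05  ]
```

View pics/d.png

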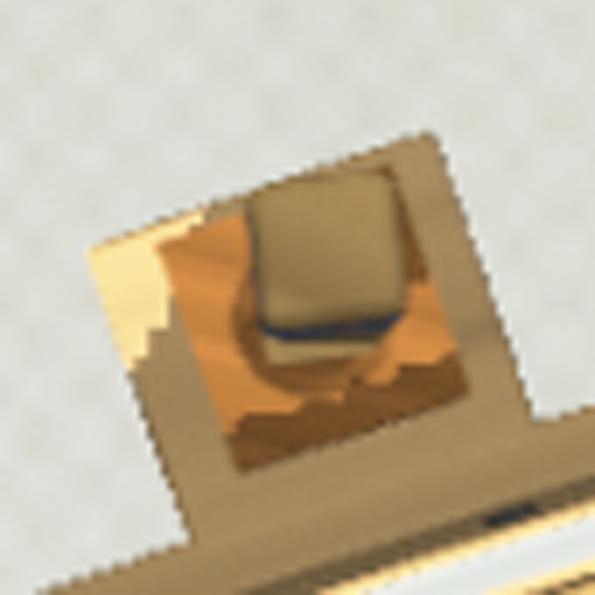

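>>> {"method": "apply_moves", "body": {
  "moves": [
    [[0.033, 0.0054, 0], 0],
    [[0.033, 0, 0], 0],
    [[0.034, 0, 0], 0],
    [[0, 0, 0], 7.1],
    [[0, 0, 0], 7.1]
  ],
  "hand": 0.04
}}

```text
time_s: 4.47
tcp_pos: [0.6193, -0.1021, 0.2224]
ee_rot: [[-0.254, -0.967, -0.0], [-0.967, 0.254, -0.0], [0.0, 0.0, -1.0]]
wrist_force: [0.4, -1.1, 0.3]
gripper_width: 0.71
gripper_force: 0.0
```

>>> {"method": "apply_moves", "body": {
  "moves": [
    [[0, 0, 0], 7.1],
    [[0, 0, 0], 7.1],
    [[0, 0, 0], 7.1],
    [[0, 0, 0], 7.1],
    [[0, 0, 0], 7.1]
  ]
}}

```text
time_s: 4.88
tcp_pos: [0.6196, -0.1, 0.2225]
ee_rot: [[-0.767, -0.642, -0.0], [-0.642, 0.767, -0.0], [0.0, 0.0, -1.0]]
wrist_force: [-0.2, 1.0, 0.9]
gripper_width: 0.465
gripper_force: 0.0
```

>>> {"method": "apply_moves", "body": {
  "moves": [
    [[0, 0, 0], 7.1],
    [[0, 0, 0], 7.1],
    [[0, 0, 0], 7.1],
    [[0, 0, 0.02], 7.1],
    [[0, 0, 0.02], 7.1]
  ]
}}

```text
time_s: 5.3
tcp_pos: [0.6206, -0.1, 0.1836]
ee_rot: [[-0.997, -0.078, 0.004], [-0.078, 0.997, 0.0], [-0.004, -0.0, -1.0]]
wrist_force: [-1.3, -0.1, -0.7]
gripper_width: 0.459
gripper_force: 0.0
```

```bash
cat > c.py <<'E'
from h import *
np.set_printoptions(precision=4,suppress=True)
p=imaging.capture("wrist"); cv2.imwrite("pics/e.png",cv2.resize(p["frame"],(800,600),interpolation=cv2.INTER_CUBIC))
print(r.sense()["tcp_pos"])
for t,z in(("stick_tip",.019),("stick_holder",.051),("stick",.019)):
    for d in models.place_of(p,t)[:2]: print(t,d["confidence"],px(d["at"]),onz(p,px(d["at"]),z,True))
E
python3 c.py
```

```text
[ 0.6173 -0.0995  0.1777]
stick_tip 0.79 [279.216 191.1  ] [ 0.6192 -0.1005  0.019 ]
stick_tip 0.66 [201.376 189.504] [ 0.6235 -0.1819  0.019 ]
stick_holder 0.55 [279.608 200.382] [ 0.6208 -0.1     0.051 ]
stick_holder 0.39 [380.576 134.4  ] [ 0.5502 -0.0118  0.051 ]
stick 0.97 [196.616 193.2  ] [ 0.6278 -0.187   0.019 ]
stick 0.88 [276.92  190.386] [ 0.6187 -0.1029  0.019 ]
```

View pics/e.png

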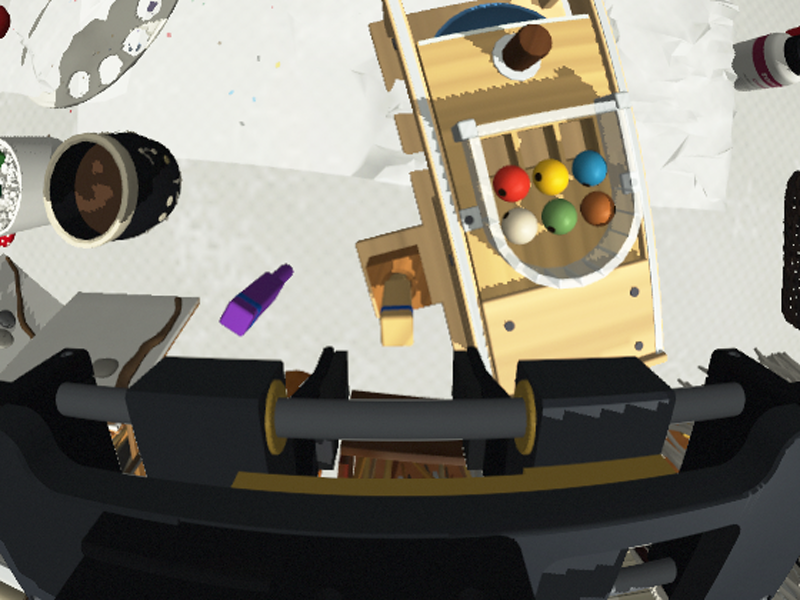

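>>> {"method": "apply_moves", "body": {
  "moves": [
    [[0, 0, 0.03], 0],
    [[0, 0, 0.03], 0],
    [[0, 0, 0.018], 0],
    [[0, 0, 0], 0],
    [[0, 0, 0], 0]
  ]
}}

```text
time_s: 5.92
tcp_pos: [0.6203, -0.1002, 0.1054]
ee_rot: [[-0.996, -0.086, 0.001], [-0.086, 0.996, -0.001], [-0.001, -0.001, -1.0]]
wrist_force: [0.0, 0.1, 0.8]
gripper_width: 0.459
gripper_force: 0.0
```

>>> {"method": "apply_moves", "body": {
  "moves": [
    [[0, 0, 0], 0],
    [[0, 0, 0], 0],
    [[0, 0, 0], 0],
    [[0, 0, 0], 0],
    [[0, 0, 0], 0]
  ],
  "hand": 0
}}

```text
time_s: 6.33
tcp_pos: [0.6201, -0.1, 0.1055]
ee_rot: [[-0.996, -0.084, 0.002], [-0.084, 0.996, -0.0], [-0.002, -0.0, -1.0]]
wrist_force: [-0.2, 0.7, 2.7]
gripper_width: 0.183
gripper_force: 30.0
```

>>> {"method": "apply_moves", "body": {
  "moves": [
    [[0, 0, -0.04], 0],
    [[0, 0, -0.04], 0],
    [[0, 0, -0.04], 0],
    [[0, 0, 0], 0],
    [[0, 0, 0], 0]
  ]
}}

```text
time_s: 6.75
tcp_pos: [0.6211, -0.0999, 0.2283]
ee_rot: [[-0.996, -0.084, 0.008], [-0.084, 0.996, 0.0], [-0.008, -0.0, -1.0]]
wrist_force: [-1.1, -0.0, -0.5]
gripper_width: 0.18
gripper_force: 30.0
```

>>> {"method": "apply_moves", "body": {
  "moves": [
    [[0.0161, 0.0242, 0], 0],
    [[0.0161, 0.0242, 0], 0],
    [[0.0161, 0.0243, 0], 0],
    [[0.0161, 0.0242, 0], 0],
    [[0, 0, 0], 0]
  ]
}}

```text
time_s: 7.17
tcp_pos: [0.5437, -0.0064, 0.2235]
ee_rot: [[-0.996, -0.087, -0.004], [-0.087, 0.996, 0.001], [0.004, 0.001, -1.0]]
wrist_force: [-0.0, -0.6, -0.4]
gripper_width: 0.179
gripper_force: 30.0
```

>>> {"method": "apply_moves", "body": {
  "moves": [
    [[0, 0, 0], 0],
    [[0, 0, 0], 0]
  ]
}}

```text
time_s: 7.33
tcp_pos: [0.5471, -0.0088, 0.2239]
ee_rot: [[-0.996, -0.084, -0.001], [-0.084, 0.996, -0.0], [0.001, -0.0, -1.0]]
wrist_force: [-1.3, 0.5, -0.5]
gripper_width: 0.176
gripper_force: 30.0
```

```bash
cat > d.py <<'E'
from h import *
import sys
np.set_printoptions(precision=4,suppress=True)
P=np.load("pose.npy")
c,s_=np.cos(P[2]),np.sin(P[2])
def inv(X): d=np.array(X[:2])-P[:2]; return np.array([c*d[0]+s_*d[1],-s_*d[0]+c*d[1]])*1000
p=imaging.capture("wrist")
s=r.sense(); print("tcp",s["tcp_pos"],"disp",inv(s["tcp_pos"]),"F",s["wrist_force"],"w",s["gripper_width"],s["time_s"])
if len(sys.argv)>1: cv2.imwrite("pics/"+sys.argv[1]+".png",cv2.resize(p["frame"],(800,600),interpolation=cv2.INTER_CUBIC))
tipz=s["tcp_pos"][2]-.0865
for d in models.place_of(p,"stick_tip")[:2]: print("tip",round(d["confidence"],2),px(d["at"]),inv(onz(p,px(d["at"]),tipz,True)))
for d in models.place_of(p,"bead_0"):
    q=px(d["at"]); print("bead",round(d["confidence"],2),q.round(),p["frame"][int(q[1]),int(q[0])],inv(onz(p,q,.102,True)),inv(onz(p,q,.0815,True)))
E
python3 d.py f
```

```text
tcp [ 0.5474 -0.0091  0.2239] disp [-6.3814 13.8343] F [ 0.8732 -0.0027  0.4086] w 0.17891346024782243 7.3833
tip 0.97 [281.512 220.794] [-1.7054 14.6351]
tip 0.71 [144.088 233.604] [ -17.1674 -103.5553]
bead 0.94 [292. 215.] [ 46  97 171] [ 6.2144 23.0333] [12.4282 22.3891]
bead 0.9 [262. 199.] [ 23 129 165] [-14.9442  -0.2889] [-10.2613  -2.6204]
bead 0.81 [240. 199.] [ 42  60 228] [-19.1839 -19.1902] [-14.8077 -22.8893]
bead 0.66 [279. 220.] [47 74 91] [8.3111 9.9541] [14.6766  8.3637]
bead 0.61 [244. 225.] [200 230 239] [  5.5608 -22.4943] [ 11.7272 -26.4324]
bead 0.6 [267. 216.] [ 81 145 105] [2.2838 0.3646] [ 8.2132 -1.9196]
bead 0.55 [288. 188.] [180 143  51] [-18.7622  24.5486] [-14.3555  24.0141]
```

View pics/f.png

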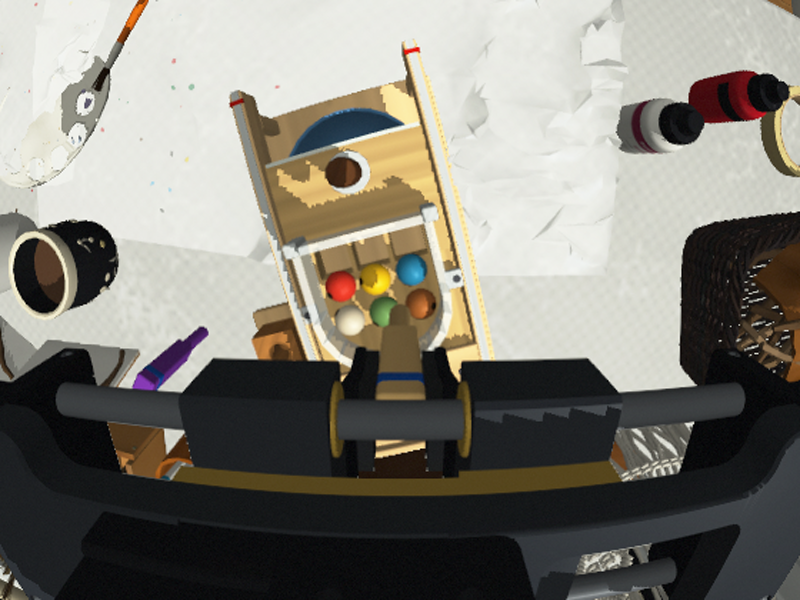

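>>> {"method": "apply_moves", "body": {
  "moves": [
    [[0.0034, -0.0029, 0.01], 0],
    [[0, 0, 0.0075], 0],
    [[0, 0, 0], 0]
  ]
}}

```text
time_s: 7.73
tcp_pos: [0.5432, -0.0126, 0.2048]
ee_rot: [[-0.997, -0.082, -0.004], [-0.082, 0.997, -0.0], [0.004, -0.0, -1.0]]
wrist_force: [-0.4, 0.2, -0.4]
gripper_width: 0.179
gripper_force: 30.0
```

```bash
python3 d.py; python3 - <<'E'
from h import *
from d import inv
p=imaging.capture("side");q=imaging.capture("scene")
rs=[]
z=r.sense()["tcp_pos"][2]-.0865
for k in(p,q):
    for d in models.place_of(k,"stick_tip")[:3]: print(d["confidence"],px(d["at"]),inv(onz(k,px(d["at"]),z)))
k=np.vstack([cv2.resize(p["frame"][140:240,230:380],(750,500),interpolation=cv2.INTER_CUBIC)]); cv2.imwrite("pics/g.png",k)
E
```

```text
tcp [ 0.5437 -0.0126  0.2058] disp [-10.9296  11.7091] F [ 0.3629  0.1434 -1.1175] w 0.18021770146449945 7.7833
tip 0.81 [139.384 239.61 ] [ -18.6238 -111.9185]
tip 0.73 [281.512 217.602] [-9.8055 12.97  ]
bead 0.95 [269. 206.] [ 24 128 165] [-17.0197   3.8494] [-11.8215   1.8599]
bead 0.93 [300. 227.] [ 52 108 186] [ 6.9592 25.3905] [14.0156 25.0703]
bead 0.92 [240. 208.] [ 36  53 214] [-20.9865 -20.9118] [-16.0957 -24.8201]
bead 0.92 [294. 197.] [177 142  48] [-19.4083  26.2706] [-14.3952  26.0186]
bead 0.75 [248. 236.] [203 232 240] [  5.1065 -20.8379] [ 12.0193 -24.7405]
bead 0.57 [272. 230.] [ 55  87 105] [4.7449 0.9063] [11.6297 -1.3112]
bead 0.39 [193. 259.] [22 22 17] [ 14.9273 -76.2977] [ 22.6011 -84.498 ]
tcp [ 0.5446 -0.0121  0.2073] disp [-9.9432 11.8904] F [-0.4834 -0.4137  0.5418] w 0.18004334808854652 7.9333
tip 0.93 [280.392 218.988] [-6.8917 11.6798]
tip 0.64 [141.68 239.4 ] [ -16.1814 -110.1988]
bead 0.73 [271. 228.] [ 57  90 104] [5.344  0.7021] [12.1671 -1.5235]
bead 0.69 [240. 207.] [ 43  60 227] [-19.5794 -20.7427] [-14.6741 -24.6185]
bead 0.69 [297. 223.] [ 48 102 175] [ 6.2529 23.5901] [13.146  23.1258]
bead 0.66 [265. 205.] [ 32 137 175] [-16.5188   0.3967] [-11.378   -1.8524]
bead 0.66 [248. 233.] [194 226 235] [  4.4432 -20.4749] [ 11.197  -24.3301]
bead 0.59 [292. 197.] [180 143  50] [-17.5161  24.1242] [-12.4521  23.701 ]
0.67 [345.52  276.108] [ -79.2908 -324.7176]
0.66 [293.776 213.906] [-64.5575 -87.4609]
0.45 [301.224 189.798] [ 1.3664 15.3585]
0.77 [351.792 260.484] [ -61.042  -219.4156]
0.69 [286.496 194.418] [-6.8014 16.3689]
0.41 [280.504 202.902] [-37.668   7.583]
```

View pics/g.png

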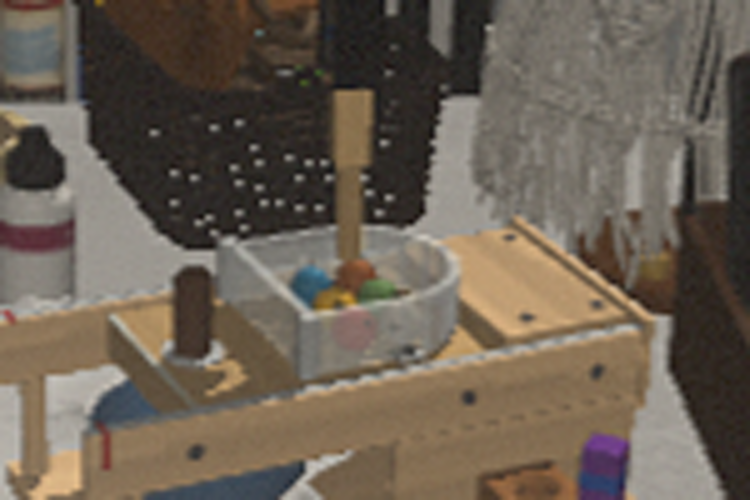

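>>> {"method": "apply_moves", "body": {
  "moves": [
    [[-0.0015, 0.0004, 0.006], 0],
    [[0, 0, 0.006], 0],
    [[0, 0, 0.006], 0],
    [[0, 0, 0.0045], 0],
    [[0, 0, 0], 0]
  ]
}}

```text
time_s: 8.65
tcp_pos: [0.5448, -0.0115, 0.1829]
ee_rot: [[-0.997, -0.083, -0.003], [-0.083, 0.997, -0.0], [0.003, -0.0, -1.0]]
wrist_force: [0.0, -0.7, 0.1]
gripper_width: 0.182
gripper_force: 30.0
```

```bash
python3 d.py
```

```text
tcp [ 0.5452 -0.0116  0.1835] disp [-9.2655 12.1957] F [-0.3151 -0.1911  0.2752] w 0.18165920961613086 8.7
tip 0.6 [279.776 221.298] [-5.0186 11.4246]
tip 0.6 [132.888 246.288] [ -11.7386 -120.4618]
bead 0.86 [299. 233.] [ 50 106 181] [ 6.1063 24.7538] [13.5955 24.3054]
bead 0.82 [292. 204.] [184 148  54] [-17.7533  24.4065] [-12.2816  23.9288]
bead 0.74 [237. 215.] [ 43  59 225] [-19.3217 -19.6058] [-13.9827 -23.8053]
bead 0.63 [264. 251.] [18 19 19] [14.8661 -6.4287] [23.0961 -9.5139]
bead 0.59 [240. 244.] [191 224 233] [  5.1529 -24.0415] [ 12.5616 -28.6161]
```

>>> {"method": "apply_moves", "body": {
  "moves": [
    [[0.005, -0.0012, 0], 0],
    [[0.005, -0.0012, 0], 0],
    [[0.004, -0.001, 0], 0],
    [[0, 0, 0], 0],
    [[0, 0, 0], 0]
  ]
}}

```text
time_s: 9.22
tcp_pos: [0.5317, -0.0162, 0.1849]
ee_rot: [[-0.997, -0.084, 0.001], [-0.084, 0.997, 0.0], [-0.001, 0.0, -1.0]]
wrist_force: [-0.0, 0.5, -0.6]
gripper_width: 0.181
gripper_force: 30.0
```

```bash
python3 d.py i
```

```text
tcp [ 0.5319 -0.0161  0.1849] disp [-23.2326  12.0572] F [0.1499 0.8755 0.0007] w 0.1815895834113986 9.2667
tip 0.89 [136.92  254.604] [ -16.6836 -120.4424]
tip 0.86 [280.672 219.702] [-19.4827  12.0227]
bead 0.94 [240. 231.] [ 43  61 227] [-18.6496 -21.5366] [-12.0851 -25.8488]
bead 0.74 [298. 209.] [154 122  44] [-25.7437  27.6723] [-19.7747  27.4905]
bead 0.57 [265. 201.] [ 32 135 171] [-38.4749   3.6985] [-33.5745   1.5044]
bead 0.51 [247. 258.] [8 8 5] [  5.0808 -22.6746] [ 13.6371 -27.0823]
bead 0.5 [306. 247.] [11 12  9] [ 6.7943 26.9501] [15.4944 26.7077]
```

View pics/i.png

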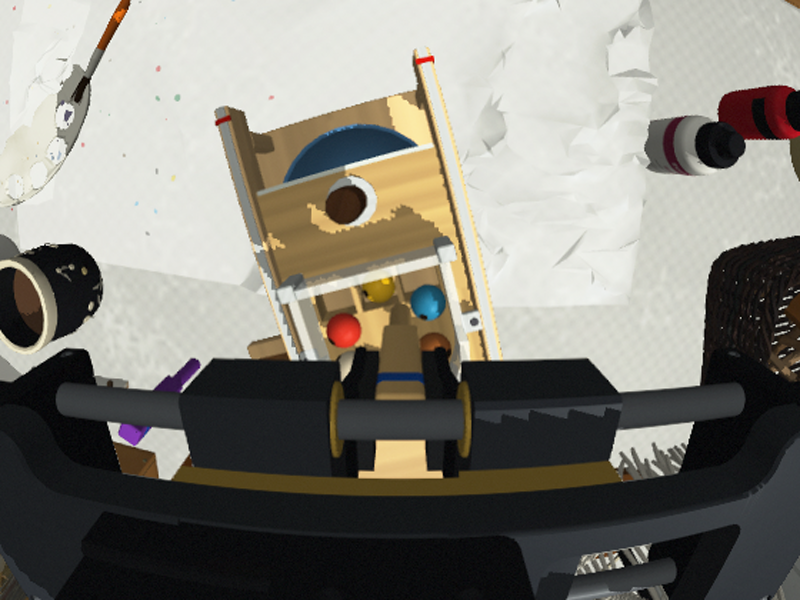

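>>> {"method": "apply_moves", "body": {
  "moves": [
    [[-0.0092, 0.0022, 0], 0],
    [[0.0013, 0.0054, 0], 0],
    [[0.0013, 0.0054, 0], 0],
    [[0.0044, -0.001, 0], 0],
    [[0.0044, -0.001, 0], 0]
  ]
}}

```text
time_s: 9.78
tcp_pos: [0.5283, -0.0048, 0.1843]
ee_rot: [[-0.996, -0.084, -0.001], [-0.084, 0.996, -0.0], [0.001, 0.0, -1.0]]
wrist_force: [-0.2, -0.1, -0.0]
gripper_width: 0.181
gripper_force: 30.0
```

>>> {"method": "apply_moves", "body": {
  "moves": [
    [[0, 0, 0], 0],
    [[0, 0, 0], 0]
  ]
}}

```text
time_s: 9.95
tcp_pos: [0.5283, -0.0053, 0.1847]
ee_rot: [[-0.996, -0.084, -0.0], [-0.084, 0.996, 0.0], [0.0, 0.0, -1.0]]
wrist_force: [0.3, 0.2, -0.2]
gripper_width: 0.18
gripper_force: 30.0
```

```bash
python3 d.py j
```

```text
tcp [ 0.5286 -0.0053  0.1847] disp [-23.0529  23.2958] F [ 0.4722 -0.6116  0.0139] w 0.17949507851899224 10.0
tip 0.91 [278.88  221.298] [-18.4168  21.6454]
tip 0.63 [128.408 254.604] [ -18.2551 -117.7621]
bead 0.8 [227. 232.] [ 35  51 204] [-20.5384 -21.1215] [-14.1511 -26.3499]
bead 0.68 [254. 204.] [ 27 127 164] [-38.0422   6.2614] [-33.1252   3.3331]
bead 0.65 [276. 196.] [108  86  31] [-40.5174  24.3953] [-35.8083  22.9901]
bead 0.54 [234. 261.] [21 21 19] [  5.5398 -22.3631] [ 14.1175 -27.6957]
bead 0.52 [293. 250.] [49 77 92] [ 6.7811 27.3143] [15.463  26.1542]
```

>>> {"method": "apply_moves", "body": {
  "moves": [
    [[-0.0078, -0.0053, 0], 0],
    [[-0.0028, -0.0117, 0], 0],
    [[-0.0035, -0.0105, 0], 0],
    [[-0.005, -0.004, 0], 0],
    [[-0.0002, -0.0051, 0], 0]
  ]
}}

```text
time_s: 10.52
tcp_pos: [0.5523, -0.0409, 0.1843]
ee_rot: [[-0.997, -0.082, 0.001], [-0.082, 0.997, 0.001], [-0.001, 0.001, -1.0]]
wrist_force: [1.9, 5.6, 0.1]
gripper_width: 0.183
gripper_force: 30.0
```

```bash
python3 d.py
```

```text
tcp [ 0.5523 -0.0406  0.1842] disp [-11.56   -17.6192] F [1.4413 3.4923 0.02  ] w 0.17765553798953346 10.5667
tip 0.9 [152.712 241.71 ] [ -13.4188 -130.1995]
tip 0.64 [284.704 220.92 ] [ -5.8326 -14.9749]
bead 0.91 [324. 170.] [117  95  36] [-39.6802  23.8143] [-35.8673  25.8239]
bead 0.87 [338. 226.] [ 40  86 150] [ 6.8176 25.4179] [14.5437 27.5624]
bead 0.86 [265. 208.] [ 33  44 153] [-21.274  -27.4891] [-15.9121 -29.7973]
bead 0.78 [299. 180.] [ 42 223 251] [-36.9653   3.2415] [-32.924    3.5196]
bead 0.68 [299. 194.] [ 82 134 164] [-25.9286   1.2895] [-20.9584   1.4033]
bead 0.47 [303. 246.] [21 21 20] [17.2865 -5.3907] [25.8936 -5.8391]
bead 0.41 [278. 239.] [ 55  87 106] [  6.1622 -23.2887] [ 13.8331 -25.2434]
```

>>> {"method": "apply_moves", "body": {
  "moves": [
    [[0.004, 0.0005, 0], 0],
    [[0.004, -0.001, 0], 0],
    [[0.003, -0.0007, 0], 0],
    [[0, 0, 0], 0],
    [[0, 0, 0], 0]
  ]
}}

```text
time_s: 11.08
tcp_pos: [0.5391, -0.0409, 0.1844]
ee_rot: [[-0.996, -0.084, -0.001], [-0.084, 0.996, 0.002], [0.001, 0.002, -1.0]]
wrist_force: [0.8, 6.0, -0.3]
gripper_width: 0.182
gripper_force: 30.0
```

```bash
python3 d.py k
```

```text
tcp [ 0.5391 -0.0409  0.1844] disp [-24.1465 -13.7941] F [-0.7132  5.4415 -0.2599] w 0.17998405375553747 11.1333
tip 0.78 [282.8   220.794] [-18.9906 -12.1882]
tip 0.75 [155.68 252.21] [ -16.091  -126.6953]
bead 0.8 [337. 241.] [ 44  90 155] [ 6.5332 26.8882] [15.2773 28.8487]
bead 0.77 [322. 185.] [116  94  37] [-41.0569  24.1169] [-36.3138  25.8444]
bead 0.65 [296. 193.] [ 38 207 244] [-39.3722   3.2311] [-34.4874   3.2027]
bead 0.55 [262. 213.] [ 31  41 147] [-30.1337 -26.006 ] [-24.4723 -28.4925]
bead 0.47 [321. 183.] [167 156 120] [-42.7706  23.5828] [-38.1716  25.2654]
```

View pics/k.png

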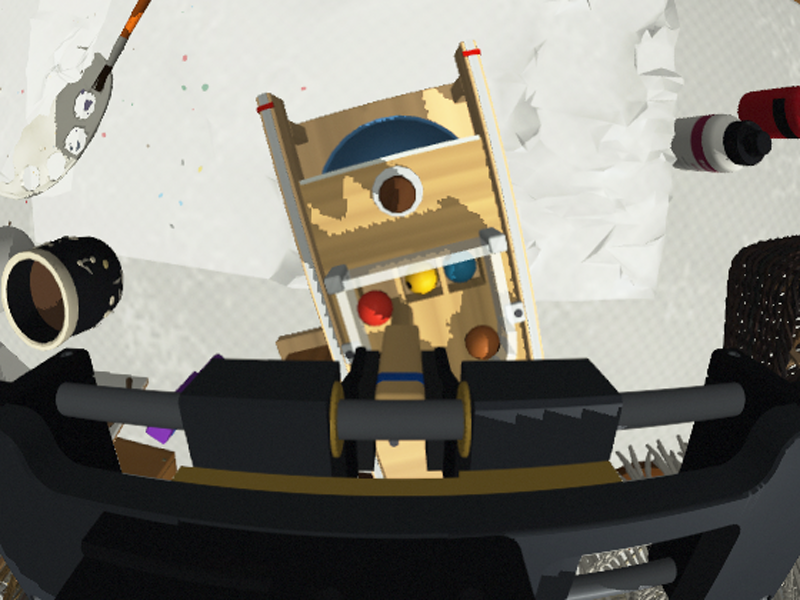

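>>> {"method": "apply_moves", "body": {
  "moves": [
    [[-0.0088, 0.0021, 0], 0],
    [[-0.0012, -0.0049, 0], 0],
    [[-0.0009, -0.0039, 0], 0],
    [[0.0049, -0.0011, 0], 0],
    [[0.0044, -0.001, 0], 0]
  ]
}}

```text
time_s: 11.65
tcp_pos: [0.545, -0.0488, 0.1852]
ee_rot: [[-0.996, -0.084, 0.007], [-0.084, 0.996, 0.005], [-0.007, 0.004, -1.0]]
wrist_force: [0.7, 10.7, 0.5]
gripper_width: 0.192
gripper_force: 30.2
```

>>> {"method": "apply_moves", "body": {
  "moves": [
    [[0, 0, 0], 0],
    [[0, 0, 0], 0]
  ]
}}

```text
time_s: 11.82
tcp_pos: [0.5441, -0.0487, 0.1851]
ee_rot: [[-0.996, -0.084, 0.005], [-0.084, 0.996, 0.005], [-0.006, 0.004, -1.0]]
wrist_force: [2.4, 9.3, 0.8]
gripper_width: 0.192
gripper_force: 30.6
```

```bash
python3 d.py l
```

```text
tcp [ 0.5441 -0.0486  0.1851] disp [-21.8025 -22.681 ] F [2.1003 9.4404 0.2656] w 0.18963311864059765 11.8667
tip 0.66 [288.512 221.298] [-14.5817 -16.6649]
tip 0.54 [286.496 128.898] [-86.1938  -1.6381]
bead 0.7 [303. 190.] [ 24 190 236] [-38.169    0.0456] [-33.2949   0.5003]
bead 0.66 [345. 235.] [ 40  81 141] [ 6.297  25.2759] [14.906  27.8498]
bead 0.64 [310. 251.] [15 11 10] [13.7919 -5.5627] [23.0304 -5.579 ]
bead 0.57 [331. 178.] [115  93  36] [-41.8401  22.8607] [-37.2744  25.2317]
bead 0.54 [293. 130.] [ 37  65 105] [-84.4794   2.9285] [-83.495    3.6254]
```

>>> {"method": "apply_moves", "body": {
  "moves": [
    [[0.0012, 0.0049, 0], 0],
    [[0, 0, 0], 0],
    [[0, 0, 0], 0]
  ]
}}

```text
time_s: 12.22
tcp_pos: [0.5412, -0.0455, 0.1847]
ee_rot: [[-0.996, -0.084, 0.001], [-0.084, 0.996, 0.001], [-0.001, 0.001, -1.0]]
wrist_force: [0.1, 4.8, 0.3]
gripper_width: 0.186
gripper_force: 29.9
```

```bash
cat > e.py <<'E'
from d import *
hsv=cv2.cvtColor(p["frame"],cv2.COLOR_BGR2HSV).astype(int);H,S,V=hsv[...,0],hsv[...,1],hsv[...,2]
M={"red":((H<5)|(H>175))&(S>170)&(V>80),"cream":(H>10)&(H<30)&(S<60)&(V>170),"green":(H>35)&(H<75)&(S>80)&(V>60),"yellow":(H>20)&(H<30)&(S>190),"blue":(H>90)&(H<112)&(S>150),"brown":(H>5)&(H<16)&(S>160)&(V>110)}
for n,m in M.items():
    k,_,st,ce=cv2.connectedComponentsWithStats(m.astype(np.uint8))
    for i in range(1,k):
        if st[i][4]>25:
            a=inv(onz(p,ce[i],.102,True)); b=inv(onz(p,ce[i],.0815,True))
            if -50<a[0]<40 and abs(a[1])<40: print(n,st[i][4],ce[i].round(),a,b)
E
python3 e.py m; python3 - <<'E'
import cv2; a=cv2.imread("pics/m.png"); b=a[210:410,280:560]; cv2.imwrite("pics/m2.png",cv2.resize(b,(784,560)))
E
```

```text
tcp [ 0.5412 -0.0456  0.1847] disp [-23.5952 -18.8481] F [0.1998 5.512  0.5557] w 0.19079964615130315 12.2667
tip 0.95 [286.72  220.794] [-17.5227 -14.2114]
tip 0.73 [155.512 248.598] [ -18.539  -130.7615]
bead 0.79 [268. 211.] [ 31  41 148] [-30.0336 -26.7296] [-24.3967 -28.8789]
bead 0.77 [328. 183.] [117  95  38] [-40.9854  23.9726] [-36.2686  26.0831]
bead 0.72 [302. 192.] [ 40 208 244] [-38.9407   2.4442] [-34.0521   2.746 ]
bead 0.66 [341. 237.] [ 37  79 136] [ 5.2237 25.7607] [13.8227 28.0214]
bead 0.37 [301. 258.] [20 21 19] [15.7282 -9.9506] [ 25.2097 -10.6901]
red 445 [268. 212.] [-29.0941 -26.5198] [-23.3783 -28.6514]
cream 447 [285. 187.] [-45.4449  -8.9916] [-41.1028  -9.6506]
green 49 [316. 254.] [14.4706  3.0285] [23.8464  3.3794]
yellow 280 [302. 195.] [-36.854    1.9215] [-31.7901   2.1794]
blue 231 [328. 187.] [-38.1488  23.0557] [-33.1936  25.0891]
blue 155 [280. 263.] [ 15.2693 -27.8992] [ 24.7123 -30.1467]
brown 161 [342. 240.] [ 7.7464 26.3921] [16.5573 28.7058]
```

View pics/m2.png

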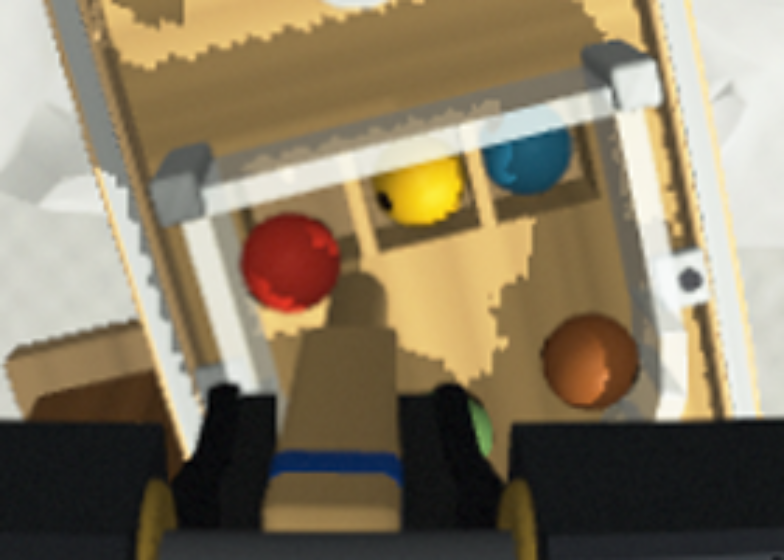

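The red bead (crop 290,262) is wedged between stick and wall on the lip of the right pocket. Yellow and blue are in their pockets. I'll ease the stick off sideways.

>>> {"method": "apply_moves", "body": {
  "moves": [
    [[0.0007, 0.003, 0], 0],
    [[0.0007, 0.003, 0], 0],
    [[0.0005, 0.002, 0], 0],
    [[0, 0, 0], 0]
  ]
}}

```text
time_s: 12.7
tcp_pos: [0.5378, -0.0388, 0.1845]
ee_rot: [[-0.996, -0.084, -0.001], [-0.084, 0.996, -0.001], [0.001, -0.001, -1.0]]
wrist_force: [0.1, 0.5, 0.3]
gripper_width: 0.18
gripper_force: 30.0
```

```bash
python3 e.py n
```

```text
tcp [ 0.538  -0.0388  0.1845] disp [-24.5267 -11.3911] F [-1.0062  0.1415  0.4759] w 0.17758537690812043 12.75
tip 0.78 [153.384 252.588] [ -16.705  -126.9997]
tip 0.58 [282.912 219.492] [-20.6808  -9.6648]
bead 0.87 [319. 186.] [114  91  36] [-41.625   24.0742] [-36.9098  25.5482]
bead 0.85 [332. 242.] [ 36  77 136] [ 6.1286 24.6586] [14.8564 26.1817]
bead 0.83 [265. 202.] [ 24  36 142] [-38.9345 -19.5975] [-33.9933 -21.7933]
bead 0.68 [293. 195.] [ 38 203 242] [-39.6858   2.9213] [-34.8078   2.6178]
red 202 [264. 204.] [-37.2331 -20.5507] [-32.1489 -22.8266]
cream 279 [288. 188.] [-45.7256   0.51  ] [-41.3551   0.0039]
cream 45 [249. 198.] [-44.6073 -30.9851] [-40.1427 -34.1378]
yellow 274 [294. 198.] [-36.9074   2.5259] [-31.7959   2.1892]
blue 231 [320. 191.] [-38.127  23.679] [-33.1179  25.1198]
blue 158 [280. 262.] [ 13.6561 -20.3718] [ 23.0165 -22.6326]
brown 155 [334. 244.] [ 7.7935 26.1514] [16.6612 27.7999]
```

>>> {"method": "apply_moves", "body": {
  "moves": [
    [[0, 0, -0.014], 0],
    [[0, 0, -0.014], 0],
    [[0, 0, -0.014], 0],
    [[0, 0, 0], 0]
  ]
}}

```text
time_s: 13.18
tcp_pos: [0.5401, -0.0385, 0.2295]
ee_rot: [[-0.996, -0.084, 0.006], [-0.084, 0.996, -0.0], [-0.006, -0.001, -1.0]]
wrist_force: [0.2, 0.8, 0.7]
gripper_width: 0.18
gripper_force: 30.0
```

>>> {"method": "apply_moves", "body": {
  "moves": [
    [[-0.0192, -0.017, 0], 0],
    [[-0.0192, -0.017, 0], 0],
    [[-0.0192, -0.017, 0], 0],
    [[-0.0191, -0.0169, 0], 0],
    [[0, 0, 0], 0]
  ]
}}

```text
time_s: 13.6
tcp_pos: [0.6229, -0.1019, 0.2243]
ee_rot: [[-0.997, -0.081, -0.001], [-0.081, 0.997, -0.001], [0.001, -0.001, -1.0]]
wrist_force: [0.4, -0.1, -0.4]
gripper_width: 0.182
gripper_force: 30.0
```

>>> {"method": "apply_moves", "body": {
  "moves": [
    [[0, 0, 0], 0],
    [[0, 0, 0], 0],
    [[0, 0, 0], 0]
  ]
}}

```text
time_s: 13.85
tcp_pos: [0.6197, -0.0991, 0.2263]
ee_rot: [[-0.996, -0.084, -0.001], [-0.084, 0.996, 0.0], [0.001, 0.0, -1.0]]
wrist_force: [-0.1, -0.1, 0.5]
gripper_width: 0.182
gripper_force: 30.0
```

```bash
python3 d.py; python3 - <<'E'
from h import *
np.set_printoptions(precision=4,suppress=True)
p=imaging.capture("wrist");s=r.sense();t=np.array(s["tcp_pos"]);z=t[2]-.0865
print(t,"cmd tip exp",t[:2])
for d in models.place_of(p,"stick_tip")[:2]: print("tip",d["confidence"],onz(p,px(d["at"]),z,True))
for d in models.place_of(p,"stick_holder")[:2]: print("hole",d["confidence"],px(d["at"]),onz(p,px(d["at"]),.051,True))
for n in("side","scene"):
    q=imaging.capture(n)
    for d in models.place_of(q,"stick_tip")[:2]: print(n,"tip",d["confidence"],onz(q,px(d["at"]),z))
    for d in models.place_of(q,"stick_holder")[:2]: print(n,"hole",d["confidence"],onz(q,px(d["at"]),.051))
E
```

```text
tcp [ 0.6198 -0.099   0.2266] disp [ 34.4242 -94.1752] F [-0.323   0.364  -0.3299] w 0.17844912560705142 13.9
tip 0.69 [209.888 181.818] [  -5.0915 -141.2098]
tip 0.67 [284.424 223.398] [ 41.7588 -91.9937]
bead 0.94 [371. 161.] [ 95 164 119] [14.4686 -4.2826] [18.2947  0.9039]
bead 0.88 [401. 146.] [ 40  89 155] [ 6.9415 26.4429] [10.2275 33.834 ]
bead 0.85 [384. 101.] [111  88  32] [-36.1872  18.0129] [-35.9959  24.7992]
bead 0.71 [337. 110.] [ 35  47 160] [-36.5863 -26.233 ] [-36.4236 -22.6215]
bead 0.66 [362. 107.] [ 33 204 243] [-34.6679  -3.4173] [-34.3676   1.8312]
[ 0.6202 -0.099   0.227 ] cmd tip exp [ 0.6202 -0.099 ]
tip 0.7 [ 0.6267 -0.1001  0.1405]
tip 0.6 [ 0.5517 -0.0513  0.1405]
hole 0.65 [276.808 189.798] [ 0.6195 -0.1021  0.051 ]
hole 0.47 [338.296 108.486] [ 0.5278 -0.0461  0.051 ]
side tip 0.78 [ 0.576  -0.3855  0.1405]
side tip 0.73 [ 0.6289 -0.0997  0.1405]
side hole 0.71 [ 0.6233 -0.0949  0.051 ]
scene tip 0.74 [ 0.5557 -0.2687  0.1405]
scene tip 0.53 [ 0.6198 -0.0928  0.1405]
scene hole 0.6 [ 0.6262 -0.0936  0.051 ]
scene hole 0.32 [0.3992 0.138  0.051 ]
```

```bash
cat > f.py <<'E'
from h import *
np.set_printoptions(precision=4,suppress=True)
t=np.array(r.sense()["tcp_pos"])
for n in("side","scene"):
    q=imaging.capture(n); up=np.array([0,0,1.])
    R=np.array(q["orientation"]); nrm=R[:,2].copy(); nrm[2]=0; nrm/=np.linalg.norm(nrm); side=np.cross(nrm,up)
    for d in models.cut_out(q,"stick")[:3]:
        m=d["region"]; ys=np.where(m.any(1))[0]; xs=np.where(m.any(0))[0]
        c=proj(q,[t[0],t[1],t[2]-.04])
        if abs(xs.mean()-c[0])>15: continue
        print(n,d["confidence"],"rows",ys.min(),ys.max())
        for y in ys[::3]:
            w=np.where(m[y])[0]; e,v=ray(q,(w.mean(),y)); k=((t-e)@nrm)/(v@nrm); X=e+k*v
            e,v=ray(q,(w.max()+.5,y)); 
            print(round(X[2],3),"lat mm",round((X-t)@side*1000,1),"n",len(w))
    print("lateral dir",side)
E
python3 f.py
```

```text
side 0.64 rows 227 275
0.075 lat mm 32.1 n 6
0.068 lat mm 30.6 n 10
0.06 lat mm 31.2 n 10
0.053 lat mm 30.7 n 11
0.045 lat mm 31.3 n 11
0.038 lat mm 30.8 n 10
0.03 lat mm 29.2 n 10
0.023 lat mm 28.8 n 11
0.015 lat mm 30.5 n 10
0.007 lat mm 31.1 n 10
-0.0 lat mm 30.6 n 9
-0.008 lat mm 30.1 n 8
-0.016 lat mm 30.7 n 6
-0.024 lat mm 30.2 n 7
-0.032 lat mm 30.9 n 7
-0.04 lat mm 31.5 n 7
-0.048 lat mm 33.3 n 2
side 0.61 rows 149 200
0.251 lat mm -7.4 n 1
0.245 lat mm -7.9 n 2
0.239 lat mm -7.5 n 2
0.217 lat mm 1.1 n 9
0.211 lat mm 1.6 n 9
0.204 lat mm 2.1 n 9
0.198 lat mm 2.6 n 9
0.191 lat mm 3.1 n 9
0.184 lat mm 3.6 n 9
0.178 lat mm 3.1 n 6
0.171 lat mm 3.5 n 6
0.164 lat mm 4.0 n 6
0.157 lat mm 4.6 n 6
0.15 lat mm 4.0 n 7
0.143 lat mm 4.5 n 7
lateral dir [ 0.9952 -0.0978  0.    ]
scene 0.77 rows 163 202
0.257 lat mm -5.8 n 2
0.249 lat mm -5.1 n 4
0.241 lat mm -5.5 n 5
0.232 lat mm -4.8 n 3
0.223 lat mm -5.2 n 4
0.215 lat mm -4.5 n 4
0.205 lat mm 1.7 n 9
0.196 lat mm 1.4 n 10
0.187 lat mm 3.3 n 9
0.178 lat mm 1.8 n 5
0.168 lat mm 2.6 n 5
0.159 lat mm 3.3 n 5
0.149 lat mm 1.8 n 5
0.139 lat mm 2.6 n 3
lateral dir [ 0.8789 -0.477   0.    ]
```

>>> {"method": "apply_moves", "body": {
  "moves": [
    [[0, -0.0009, 0.03], 0],
    [[0, 0, 0.03], 0],
    [[0, 0, 0.024], 0],
    [[0, 0, 0], 0],
    [[0, 0, 0], 0]
  ]
}}

```text
time_s: 15.07
tcp_pos: [0.6203, -0.1006, 0.1421]
ee_rot: [[-0.996, -0.084, -0.002], [-0.084, 0.996, -0.001], [0.002, -0.0, -1.0]]
wrist_force: [-0.1, 0.3, -0.1]
gripper_width: 0.18
gripper_force: 30.0
```

>>> {"method": "apply_moves", "body": {
  "moves": [
    [[0, 0, 0.006], 0],
    [[0, 0, 0.005], 0],
    [[0, 0, 0], 0]
  ]
}}

```text
time_s: 15.32
tcp_pos: [0.6233, -0.1006, 0.1371]
ee_rot: [[-0.996, -0.085, 0.008], [-0.085, 0.996, -0.001], [-0.008, -0.002, -1.0]]
wrist_force: [-1.7, 0.7, 13.0]
gripper_width: 0.182
gripper_force: 30.0
```

>>> {"method": "apply_moves", "body": {
  "moves": [
    [[0, 0, -0.008], 0],
    [[0.0035, 0, 0], 0],
    [[0, 0, 0], 0]
  ]
}}

```text
time_s: 15.57
tcp_pos: [0.617, -0.1006, 0.1405]
ee_rot: [[-0.997, -0.083, 0.002], [-0.083, 0.997, 0.0], [-0.002, 0.0, -1.0]]
wrist_force: [-1.0, 0.5, -1.6]
gripper_width: 0.179
gripper_force: 30.0
```

```bash
python3 f.py | grep -v ' -0\.'; python3 - <<'E'
from h import *
np.set_printoptions(precision=4,suppress=True)
p=imaging.capture("wrist");s=r.sense();t=np.array(s["tcp_pos"]);z=t[2]-.0865
print(t,s["wrist_force"])
for d in models.place_of(p,"stick_tip")[:2]: print("tip",d["confidence"],px(d["at"]),onz(p,px(d["at"]),z,True))
for d in models.place_of(p,"stick_holder")[:2]: print("hole",d["confidence"],px(d["at"]),onz(p,px(d["at"]),.051,True))
cv2.imwrite("pics/o.png",cv2.resize(p["frame"][150:270,200:360],(800,600),interpolation=cv2.INTER_CUBIC))
E
```

```text
side 0.86 rows 227 275
0.076 lat mm 33.1 n 6
0.069 lat mm 33.7 n 10
0.061 lat mm 34.3 n 10
0.054 lat mm 33.8 n 11
0.046 lat mm 33.3 n 10
0.039 lat mm 32.9 n 9
0.031 lat mm 33.5 n 9
0.024 lat mm 33.0 n 10
0.016 lat mm 33.6 n 10
0.008 lat mm 33.1 n 9
0.0 lat mm 33.7 n 9
-0.007 lat mm 32.1 n 9
-0.015 lat mm 33.9 n 6
-0.023 lat mm 32.3 n 6
-0.031 lat mm 32.9 n 6
-0.039 lat mm 33.5 n 6
-0.047 lat mm 36.4 n 2
side 0.5 rows 188 236
0.167 lat mm -7.4 n 2
0.153 lat mm -7.5 n 1
0.146 lat mm -7.0 n 3
0.139 lat mm -6.6 n 1
0.128 lat mm 2.6 n 9
0.121 lat mm 2.0 n 8
0.114 lat mm 1.5 n 9
0.107 lat mm 2.0 n 9
0.099 lat mm 3.5 n 8
0.092 lat mm 3.0 n 7
0.085 lat mm 3.5 n 7
0.078 lat mm 4.0 n 5
0.07 lat mm 4.5 n 5
0.063 lat mm 5.0 n 5
0.056 lat mm 5.5 n 3
scene 0.68 rows 196 227
0.162 lat mm -6.1 n 3
0.152 lat mm -6.5 n 4
0.142 lat mm -5.8 n 4
0.132 lat mm -6.2 n 3
0.122 lat mm -4.3 n 4
0.111 lat mm 1.2 n 8
0.101 lat mm 2.0 n 6
0.09 lat mm 1.6 n 5
0.079 lat mm 3.6 n 4
0.068 lat mm 4.4 n 4
0.057 lat mm 4.1 n 3
[ 0.6169 -0.1007  0.139 ] [ 0.3571  0.4724 -0.1013]
tip 0.93 [192.024 203.406] [ 0.6129 -0.1721  0.0525]
tip 0.68 [280.896 221.508] [ 0.6219 -0.0992  0.0525]
hole 0.71 [278.488 216.216] [ 0.6181 -0.1015  0.051 ]
```

View pics/o.png

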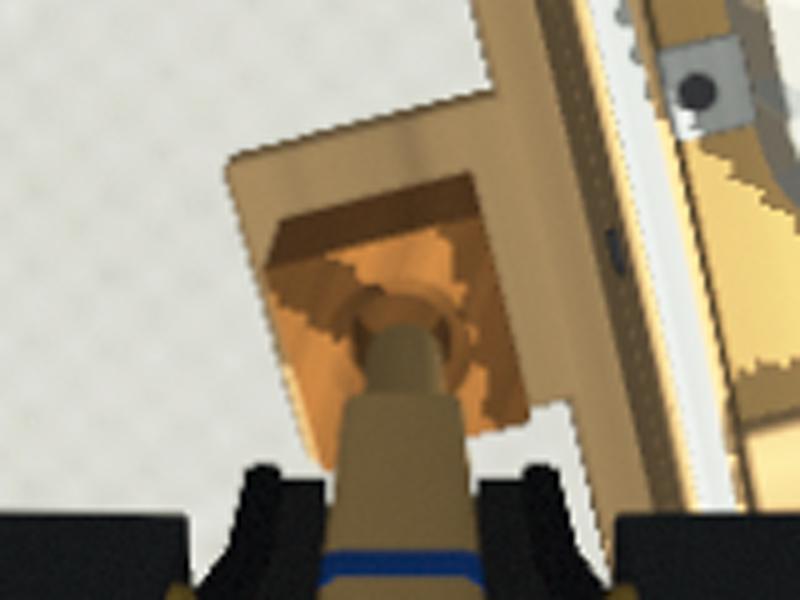

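The stick tip (403,360 in the crop) is about 2 mm behind and 1 mm right of the hole centre (410,345). I'll correct that and lower the stick.

>>> {"method": "apply_moves", "body": {
  "moves": [
    [[0.002, 0.001, 0], 0],
    [[0, 0, 0.004], 0],
    [[0, 0, 0.004], 0],
    [[0, 0, 0.004], 0],
    [[0, 0, 0], 0]
  ]
}}

```text
time_s: 16.33
tcp_pos: [0.6145, -0.0998, 0.1262]
ee_rot: [[-0.997, -0.084, -0.002], [-0.084, 0.997, 0.0], [0.002, 0.0, -1.0]]
wrist_force: [0.7, -0.1, -0.6]
gripper_width: 0.178
gripper_force: 30.0
```

>>> {"method": "apply_moves", "body": {
  "moves": [
    [[0, 0, 0.006], 0],
    [[0, 0, 0.006], 0],
    [[0, 0, 0.005], 0],
    [[0, 0, 0.002], 0],
    [[0, 0, 0], 0]
  ]
}}

```text
time_s: 16.75
tcp_pos: [0.6149, -0.1, 0.1077]
ee_rot: [[-0.996, -0.084, -0.001], [-0.084, 0.996, -0.0], [0.001, -0.0, -1.0]]
wrist_force: [0.5, -0.9, -0.8]
gripper_width: 0.182
gripper_force: 30.0
```

>>> {"method": "apply_moves", "body": {
  "moves": [
    [[0, 0, 0.0015], 0],
    [[0, 0, 0], 0]
  ]
}}

```text
time_s: 16.92
tcp_pos: [0.6151, -0.0998, 0.1069]
ee_rot: [[-0.996, -0.084, -0.0], [-0.084, 0.996, 0.0], [0.0, 0.0, -1.0]]
wrist_force: [-0.4, -1.2, -0.9]
gripper_width: 0.184
gripper_force: 30.0
```

>>> {"method": "apply_moves", "body": {
  "moves": [
    [[0, 0, 0], 0],
    [[0, 0, 0], 0],
    [[0, 0, 0], 0],
    [[0, 0, 0], 0]
  ],
  "hand": 0.04
}}

```text
time_s: 17.25
tcp_pos: [0.615, -0.0998, 0.1072]
ee_rot: [[-0.996, -0.084, 0.0], [-0.084, 0.996, 0.0], [-0.0, 0.0, -1.0]]
wrist_force: [-0.2, 0.3, 0.7]
gripper_width: 0.394
gripper_force: 0.0
```

>>> {"method": "apply_moves", "body": {
  "moves": [
    [[0, 0, -0.02], 0],
    [[0, 0, -0.03], 0],
    [[0, 0, -0.035], 0],
    [[0, 0, -0.02], 0],
    [[0, 0, 0], 0]
  ]
}}

```text
time_s: 17.67
tcp_pos: [0.618, -0.1002, 0.2184]
ee_rot: [[-0.996, -0.085, 0.011], [-0.085, 0.996, -0.001], [-0.011, -0.002, -1.0]]
wrist_force: [1.1, -0.1, 0.9]
gripper_width: 0.459
gripper_force: 0.0
```

```bash
python3 d.py q; python3 f.py; python3 - <<'E'
from d import *
for n in("wrist","side","scene"):
    q=imaging.capture(n)
    for d in models.place_of(q,"slide_knob")[:2]: X=onz(q,px(d["at"]),.114,n=="wrist"); print(n,"knob",d["confidence"],X,inv(X))
E
```

```text
tcp [ 0.6165 -0.0998  0.2154] disp [ 31.0086 -93.877 ] F [-0.9948 -0.7129 -0.2061] w 0.4594903237510862 17.7167
tip 0.69 [278.824 185.514] [ 10.2239 -90.2091]
tip 0.55 [205.408 182.91 ] [  -5.6822 -146.7497]
bead 0.95 [404. 148.] [ 35  79 136] [ 6.7207 24.8856] [10.3812 32.3713]
bead 0.91 [364. 109.] [ 25 197 239] [-33.4041  -5.0897] [-32.7134   0.1773]
bead 0.89 [339. 108.] [ 42  60 224] [-38.0878 -26.1271] [-37.7438 -22.4171]
bead 0.72 [389. 102.] [116  93  35] [-35.7522  19.1455] [-35.2353  26.2062]
bead 0.67 [353. 161.] [202 232 240] [  8.8939 -23.2557] [ 12.7152 -19.3333]
bead 0.56 [375. 163.] [ 87 156 113] [15.2285 -4.6789] [19.5187  0.6185]
side 0.83 rows 227 274
0.076 lat mm 35.9 n 4
0.068 lat mm 35.4 n 9
0.061 lat mm 36.0 n 9
0.053 lat mm 35.5 n 10
0.046 lat mm 36.1 n 10
0.038 lat mm 36.7 n 10
0.031 lat mm 36.2 n 9
0.023 lat mm 35.7 n 10
0.016 lat mm 36.4 n 10
0.008 lat mm 35.9 n 9
0.0 lat mm 36.5 n 9
-0.008 lat mm 34.9 n 9
-0.016 lat mm 36.6 n 6
-0.024 lat mm 36.1 n 5
-0.032 lat mm 35.6 n 6
-0.04 lat mm 37.4 n 5
side 0.56 rows 199 239
0.141 lat mm 5.4 n 6
0.134 lat mm 5.9 n
[... 669 characters left out ...]
6258] w 0.4565308623993814 18.0667
tip 0.92 [277.592 192.108] [ 10.0417 -90.3162]
tip 0.56 [204.624 191.688] [  -3.9614 -146.6352]
bead 0.81 [339. 114.] [ 40  55 214] [-38.1345 -27.0243] [-37.7002 -23.3365]
bead 0.8 [389. 107.] [111  88  30] [-36.1654  17.5981] [-35.5817  24.6726]
bead 0.78 [354. 166.] [192 225 234] [  7.3425 -23.4117] [ 11.2284 -19.4497]
bead 0.77 [368. 114.] [ 33 219 249] [-33.9417  -2.1224] [-33.1891   3.4554]
bead 0.69 [407. 153.] [ 42  91 159] [ 6.344  26.6136] [10.1542 34.3724]
bead 0.59 [372. 169.] [ 61 110  79] [12.9429 -8.0437] [17.2539 -2.9153]
side knob 0.58 [ 0.4747 -0.0286  0.114 ] [-81.5177  17.9948]
scene knob 0.72 [ 0.4712 -0.0417  0.114 ] [-88.9458   6.7106]
```

>>> {"method": "apply_moves", "body": {
  "moves": [
    [[0.0266, 0.0129, 0], 0],
    [[0.0266, 0.0129, 0], 0],
    [[0.0266, 0.0129, 0], 0],
    [[0.0266, 0.0129, 0], 0],
    [[0.0266, 0.0128, 0], 0]
  ]
}}

```text
time_s: 18.88
tcp_pos: [0.4758, -0.0465, 0.212]
ee_rot: [[-0.997, -0.083, 0.0], [-0.083, 0.997, 0.0], [-0.0, 0.0, -1.0]]
wrist_force: [0.5, -0.1, 0.3]
gripper_width: 0.456
gripper_force: 0.0
```

>>> {"method": "apply_moves", "body": {
  "moves": [
    [[0, 0, 0], -6.7],
    [[0, 0, 0], -6.7],
    [[0, 0, 0], 0],
    [[0, 0, 0], 0],
    [[0, 0, 0], 0]
  ]
}}

```text
time_s: 19.3
tcp_pos: [0.4773, -0.0468, 0.2121]
ee_rot: [[-0.951, -0.31, 0.0], [-0.31, 0.951, 0.0], [-0.0, 0.0, -1.0]]
wrist_force: [-0.4, -0.5, -0.2]
gripper_width: 0.458
gripper_force: 0.0
```

```bash
cat > g.py <<'E'
from d import *
for i in range(3):
    for d in models.place_of(p,"slide_knob")[:1]: X=onz(p,px(d["at"]),.114,True); print("knob",d["confidence"],px(d["at"]),X,inv(X))
    for d in models.cut_out(p,"slide_knob")[:1]: 
        m=d["region"].astype(np.uint8)
        hs=cv2.cvtColor(p["frame"],cv2.COLOR_BGR2HSV); k=np.where(m&(hs[...,2]<120)); print("mask",d["confidence"],d["extent"],k[1].mean(),k[0].min(),k[0].max(),inv(onz(p,(k[1].mean(),k[0].mean()),.125,True)))
    if i<2: p=imaging.capture("wrist")
print(np.array(r.sense()["ee_rot"]))
for n in("side","scene"):
    q=imaging.capture(n)
    for d in models.place_of(q,"slide_knob")[:1]: X=onz(q,px(d["at"]),.114); print(n,"knob",d["confidence"],X,inv(X))
E
python3 g.py u
```

```text
tcp [ 0.4773 -0.0469  0.212 ] disp [-84.7091  -0.188 ] F [ 0.6192 -0.0068 -0.6013] w 0.4565526911834804 19.35
tip 0.61 [275.912 306.39 ] [ 0.9593 -3.6976]
bead 0.69 [280. 206.] [27 50 83] [-85.7514   0.0337] [-80.139    0.0141]
bead 0.58 [257. 249.] [ 83  90 132] [-45.4453 -20.4828] [-36.7889 -22.0519]
bead 0.46 [274. 305.] [54 53 50] [14.3029 -5.7593] [27.4716 -6.2164]
bead 0.43 [281. 251.] [ 93 131 143] [-43.8937   0.6578] [-35.1202   0.6853]
bead 0.35 [306. 247.] [101  98  80] [-47.0356  23.4958] [-38.4994  25.2481]
knob 0.62 [279.328 209.412] [ 0.4761 -0.0475  0.114 ] [-86.1115  -0.4254]
mask 0.87 [0.3968, 0.4193, 0.2118, 0.3552] 278.82721252257676 175 323 [-80.3094  -0.8194]
knob 0.93 [280.784 206.682] [ 0.4733 -0.0472  0.114 ] [-88.6779   0.7375]
mask 0.88 [0.3984, 0.4229, 0.2098, 0.3424] 281.4030864197531 175 318 [-79.8427   1.2129]
knob 0.6 [281.12 208.32] [ 0.4745 -0.0465  0.114 ] [-87.2789   1.0721]
mask 0.79 [0.3937, 0.4212, 0.2166, 0.3533] 281.05234327449784 176 321 [-79.141    0.9924]
[[-0.95   -0.3121 -0.0001]
 [-0.3121  0.95   -0.    ]
 [ 0.0001  0.     -1.    ]]
side knob 0.7 [ 0.4769 -0.0487  0.114 ] [-85.686   -1.7385]
scene knob 0.55 [ 0.5769 -0.1478  0.114 ] [ -21.5435 -127.1269]
```

>>> {"method": "apply_moves", "body": {
  "moves": [
    [[0.001, 0, 0.03], 0],
    [[0, 0, 0.03], 0],
    [[0, 0, 0.03], 0],
    [[0, 0, 0.021], 0],
    [[0, 0, 0], 0]
  ]
}}

```text
time_s: 20.47
tcp_pos: [0.4728, -0.0476, 0.0971]
ee_rot: [[-0.95, -0.311, -0.009], [-0.311, 0.95, -0.001], [0.009, 0.002, -1.0]]
wrist_force: [-0.7, -0.5, -0.2]
gripper_width: 0.46
gripper_force: 0.0
```

>>> {"method": "apply_moves", "body": {
  "moves": [
    [[0, 0, 0], 0],
    [[0, 0, 0], 0],
    [[0, 0, 0], 0],
    [[0, 0, 0], 0],
    [[0, 0, 0], 0]
  ],
  "hand": 0
}}

```text
time_s: 20.88
tcp_pos: [0.4771, -0.047, 0.1024]
ee_rot: [[-0.95, -0.313, 0.003], [-0.313, 0.95, 0.0], [-0.003, -0.001, -1.0]]
wrist_force: [0.1, 1.0, 3.1]
gripper_width: 0.195
gripper_force: 30.0
```

>>> {"method": "apply_moves", "body": {
  "moves": [
    [[0.004, 0, 0], 0],
    [[0.004, 0, 0], 0],
    [[0.004, 0, 0], 0],
    [[0, 0, 0], 0],
    [[0, 0, 0], 0]
  ]
}}

```text
time_s: 21.3
tcp_pos: [0.4679, -0.0503, 0.1025]
ee_rot: [[-0.95, -0.313, 0.008], [-0.313, 0.95, 0.001], [-0.008, -0.001, -1.0]]
wrist_force: [5.3, 0.5, -0.4]
gripper_width: 0.197
gripper_force: 30.0
```

```bash
cat > k.py <<'E'
from d import *
for n in("wrist","side","scene"):
    for _ in range(2):
        q=imaging.capture(n)
        for d in models.place_of(q,"slide_knob")[:1]: X=onz(q,px(d["at"]),.114,n=="wrist"); print(n,"knob",round(d["confidence"],2),inv(X))
E
python3 k.py v
```

```text
tcp [ 0.468  -0.0502  0.1025] disp [-94.6662  -0.4415] F [ 4.6263  0.0303 -0.1195] w 0.19905677841196365 21.35
tip 0.85 [111.72 306.6 ] [   3.1172 -169.0403]
bead 0.79 [284. 312.] [ 25 123 157] [-60.8298   2.3183] [-46.7778   2.6197]
wrist knob 0.91 [-96.4961  -0.4833]
wrist knob 0.69 [-97.092   -0.6545]
side knob 0.93 [-93.2079   7.7269]
side knob 0.66 [-100.2629   -9.9922]
scene knob 0.78 [-104.4027    4.1577]
scene knob 0.7 [-92.6456   5.6608]
```

>>> {"method": "apply_moves", "body": {
  "moves": [
    [[0.007, 0, 0], 0],
    [[0.007, 0, 0], 0],
    [[0.007, 0, 0], 0],
    [[0.007, 0, 0], 0],
    [[0.006, 0, 0], 0]
  ]
}}

```text
time_s: 22.47
tcp_pos: [0.4371, -0.0609, 0.1025]
ee_rot: [[-0.949, -0.314, 0.012], [-0.314, 0.949, 0.001], [-0.011, -0.002, -1.0]]
wrist_force: [8.2, -1.7, -6.3]
gripper_width: 0.197
gripper_force: 30.0
```

>>> {"method": "apply_moves", "body": {
  "moves": [
    [[0, 0, 0], 0],
    [[0, 0, 0], 0],
    [[0, 0, 0], 0]
  ]
}}

```text
time_s: 22.72
tcp_pos: [0.437, -0.061, 0.1025]
ee_rot: [[-0.95, -0.314, 0.011], [-0.314, 0.95, 0.001], [-0.01, -0.002, -1.0]]
wrist_force: [9.3, -1.8, -5.3]
gripper_width: 0.193
gripper_force: 30.0
```

```bash
python3 k.py w; python3 - <<'E'
from d import *
q=imaging.capture("wrist"); f=q["frame"]; np.save("w.npy",f)
hsv=cv2.cvtColor(f,cv2.COLOR_BGR2HSV).astype(int);H,S,V=hsv[...,0],hsv[...,1],hsv[...,2]
m=(((H<6)|(H>174))&(S>170)&(V>110)).astype(np.uint8)
k,_,st,ce=cv2.connectedComponentsWithStats(m)
for i in range(1,k):
    if st[i][4]>4: print("red",ce[i],st[i],inv(onz(q,ce[i],.097,True)))
# profile along slide front edge: brightness/saturation along dispenser x at z=.092
def pw(q,X):
    R=np.array(q["orientation"]);K=np.array(q["intrinsics"]);c_=R.T@(X-np.array(q["eye"]));t=np.arccos(c_[2]/np.linalg.norm(c_));h=np.hypot(c_[0],c_[1]);return K[0,0]*t*c_[0]/h+K[0,2],K[1,1]*t*c_[1]/h+K[1,2]
for y in(-.045,-.04,-.035,-.03,.03,.035,.04,.045):
    row=[]
    for x in np.arange(-.165,-.125,.001):
        X=np.array([P[0]+c*x-s_*y,P[1]+s_*x+c*y,.092]); u,v=pw(q,X)
        b=cv2.getRectSubPix(f,(1,1),(float(u),float(v)))[0,0].astype(int); row.append(f"{int(x*1000)}:{b.min()}/{b.max()}")
    print(y," ".join(row))
E
```

```text
tcp [ 0.437  -0.061   0.1025] disp [-127.397    -0.9977] F [ 8.7484 -1.9475 -4.6335] w 0.19997938638392457 22.7667
wrist knob 0.72 [-129.2199   -0.8059]
wrist knob 0.69 [-128.6648   -1.0907]
side knob 0.83 [-126.5857  -10.8255]
side knob 0.84 [-126.9356   -6.9871]
scene knob 0.58 [-129.3001    6.0836]
scene knob 0.62 [-123.2599   -0.2021]
tcp [ 0.4371 -0.0609  0.1025] disp [-127.2809   -0.9782] F [ 7.4614 -1.4801 -3.3377] w 0.19839529097284303 23.5167
tip 0.62 [ 30.8   240.996] [ -96.3174 -259.998 ]
tip 0.44 [282.016 314.916] [-30.7649   1.1163]
red [382.4304 212.8481] [375 210  16   6  79] [-153.328    55.7952]
red [176.8261 216.2609] [169 214  16   5  69] [-151.0162  -58.0883]
-0.045 -165:75/133 -164:75/132 -163:74/132 -162:57/103 -161:55/98 -160:55/98 -159:55/98 -158:55/98 -157:54/96 -156:53/92 -155:46/81 -154:38/74 -153:37/74 -152:36/74 -151:37/74 -150:37/74 -149:57/82 -148:121/131 -147:127/136 -146:95/124 -145:85/165 -144:99/198 -143:101/202 -142:104/208 -141:103/209 -139:103/209 -138:104/209 -137:102/204 -136:101/202 -135:101/201 -134:98/200 -133:100/201 -132:103/207 -131:106/2
[... 2903 characters left out ...]
39:108/215 -138:106/213 -137:104/210 -136:102/206 -135:102/202 -134:102/202 -133:101/204 -132:103/207 -131:109/217 -130:113/224 -129:114/223 -128:110/220 -127:68/128 -126:17/21 -125:19/21 -124:17/21
0.045 -165:54/97 -164:49/86 -163:49/88 -162:46/80 -161:45/80 -160:46/81 -159:46/81 -158:46/82 -157:46/81 -156:41/75 -155:37/73 -154:37/74 -153:37/74 -152:37/74 -151:50/83 -150:183/198 -149:224/235 -148:197/223 -147:106/205 -146:101/203 -145:102/205 -144:104/208 -143:105/212 -142:108/215 -141:109/218 -139:108/217 -138:108/214 -137:105/211 -136:103/207 -135:101/204 -134:101/203 -133:101/205 -132:105/210 -131:110/219 -130:115/224 -129:115/224 -128:112/222 -127:69/130 -126:16/21 -125:14/20 -124:16/20
```

>>> {"method": "apply_moves", "body": {
  "moves": [
    [[0.0027, 0, 0], 0],
    [[0, 0, 0], 0],
    [[0, 0, 0], 0],
    [[0, 0, 0], 0],
    [[0, 0, 0], 0]
  ]
}}

```text
time_s: 24.08
tcp_pos: [0.4346, -0.0618, 0.1025]
ee_rot: [[-0.949, -0.314, 0.011], [-0.314, 0.95, 0.001], [-0.011, -0.002, -1.0]]
wrist_force: [9.0, -2.7, -4.6]
gripper_width: 0.196
gripper_force: 30.0
```

```bash
cat > e2.py <<'E'
from d import *
def pw(q,X):
    R=np.array(q["orientation"]);K=np.array(q["intrinsics"]);c_=R.T@(X-np.array(q["eye"]));t=np.arccos(c_[2]/np.linalg.norm(c_));h=np.hypot(c_[0],c_[1]);return K[0,0]*t*c_[0]/h+K[0,2],K[1,1]*t*c_[1]/h+K[1,2]
q=imaging.capture("wrist");f=q["frame"]
hsv=cv2.cvtColor(f,cv2.COLOR_BGR2HSV).astype(int);H,S,V=hsv[...,0],hsv[...,1],hsv[...,2]
k,_,st,ce=cv2.connectedComponentsWithStats((((H<6)|(H>174))&(S>170)&(V>110)).astype(np.uint8))
for i in range(1,k):
    if st[i][4]>20: print("red",st[i][4],inv(onz(q,ce[i],.097,True)))
for y in np.arange(-.045,.046,.01):
    xs=np.arange(-.160,-.14,.00025); b=[]
    for x in xs:
        u,v=pw(q,np.array([P[0]+c*x-s_*y,P[1]+s_*x+c*y,.092])); b.append(cv2.getRectSubPix(f,(1,1),(float(u),float(v)))[0,0].min())
    g=np.diff(np.array(b,float)[::4]); print(round(y,3),"edge",xs[::4][g.argmax()]*1000+.5,end="; ")
for n in("side","scene"):
    q=imaging.capture(n)
    for d in models.place_of(q,"bead_0"):
        if d["confidence"]>.4: w=px(d["at"]); print("\n",n,d["confidence"],w,q["frame"][int(w[1]),int(w[0])],inv(onz(q,w,.04)),inv(onz(q,w,.1)),end="")
E
python3 e2.py x; python3 e.py y|grep -v bead
```

```text
tcp [ 0.4347 -0.0618  0.1025] disp [-129.899    -1.0333] F [ 8.7595 -1.9316 -4.614 ] w 0.19923003782311308 24.1333
red 72 [-153.3633   55.8266]
red 68 [-151.1747  -58.1564]
-0.045 edge -151.5; -0.035 edge -151.5; -0.025 edge -151.5; -0.015 edge -151.5; -0.005 edge -152.5; 0.005 edge -152.5; 0.015 edge -152.5; 0.025 edge -152.5; 0.035 edge -152.5; 0.045 edge -153.5; 
 scene 0.66 [183.624 189.   ] [ 70  70 120] [-119.9911  295.5945] [-151.9386  237.8476]tcp [ 0.4347 -0.0618  0.1025] disp [-129.9231   -1.0516] F [ 8.1193 -1.162  -4.1467] w 0.194859502871058 24.5333
tip 0.5 [118.776 332.304] [   1.4845 -170.2514]
```

```bash
python3 - <<'E'
from d import *
for n in("scene","side","wrist"):
    q=imaging.capture(n); hsv=cv2.cvtColor(q["frame"],cv2.COLOR_BGR2HSV).astype(int);H,S,V=hsv[...,0],hsv[...,1],hsv[...,2]
    M={"red":((H<5)|(H>175))&(S>150)&(V>60),"cream":(H>10)&(H<30)&(S<60)&(V>170),"green":(H>35)&(H<75)&(S>70)&(V>60),"yellow":(H>20)&(H<30)&(S>190),"blue":(H>90)&(H<115)&(S>150),"brown":(H>5)&(H<16)&(S>160)&(V>100)}
    for k_,m in M.items():
        k,_,st,ce=cv2.connectedComponentsWithStats(m.astype(np.uint8))
        for i in range(1,k):
            if st[i][4]>5:
                w=n=="wrist";a=inv(onz(q,ce[i],.1,w));b=inv(onz(q,ce[i],.03,w))
                if (-60<a[0]<45 and abs(a[1])<50) or (-150<b[0]<0 and abs(b[1])<60): print(n,k_,st[i][4],ce[i].round(),"z.1",a.round(),"z.03",b.round())
    print(n,"trayclear",[(round(d["confidence"],2),d["extent"]) for d in models.cut_out(q,"bead_0")[:6]])
E
```

```text
tcp [ 0.4346 -0.0618  0.1025] disp [-129.932    -1.0414] F [ 9.0634 -2.6904 -4.2869] w 0.19394304251834357 24.6833
tip 0.62 [119.896 330.204] [  -1.6552 -168.0181]
scene cream 32 [288. 191.] z.1 [20. 36.] z.03 [73. 85.]
scene cream 8 [282. 194.] z.1 [ 1. 40.] z.03 [52. 89.]
scene cream 52 [300. 212.] z.1 [-14. -34.] z.03 [37.  8.]
scene cream 15 [244. 235.] z.1 [-155.   13.] z.03 [-118.   59.]
scene cream 8 [288. 236.] z.1 [-91. -63.] z.03 [-48. -24.]
scene cream 7 [282. 238.] z.1 [-102.  -57.] z.03 [-60. -17.]
scene cream 47 [244. 246.] z.1 [-178.  -10.] z.03 [-143.   34.]
scene cream 7 [279. 244.] z.1 [-120.  -64.] z.03 [-79. -24.]
scene cream 8 [274. 245.] z.1 [-129.  -57.] z.03 [-89. -18.]
scene trayclear []
side cream 13 [285. 197.] z.1 [-29.  35.] z.03 [ 33. 171.]
side cream 18 [241. 228.] z.1 [-172.  -67.] z.03 [-130.   54.]
side green 12 [293. 200.] z.1 [-19.  11.] z.03 [ 44. 144.]
side trayclear [(0.19, [0.4088, 0.4257, 0.0239, 0.0471])]
wrist cream 18 [328. 220.] z.1 [-153.   24.] z.03 [-130.   35.]
wrist trayclear []
```

```bash
python3 -c "
from station import r
print(r.sense()['tcp_pos'],r.sense()['gripper_force']);print(r.finish_job())"
```

```text
[ 0.43464589 -0.06177862  0.10251471] 30.00254202168435
the job is handed in; nothing more can be done
None
```

The job is handed in: the stick is back upright in its holder and the slide is held at the red marks, but I never saw the three beads (red, yellow and blue) land in the bowl because the slide and gripper hid it. All three were in their pockets before the pull and did not show in the tray afterwards.

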